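# Set the polariser ring to the red tab and lock it

### The job

On the polarised-light stand, push the blue upright paddle of the ring's lever round until the lever arm lies centred over the red tab on the scale, leave it there, and then push the yellow locking lever round all the way to its stop. Only push: do not pinch the paddles, and do not shift or lift the stand, the red tab, the specimen on the stage or the small things around.

Things in the scene. Friction and masses are not known exactly. Their poses are not given: they have to be found in the camera images.
- stand: Grey stand of 4 kg, loose on rubber feet, base plate 190 (x) x 270 (y) x 18 mm high; z = 0 of its frame is the bench. Origin under the centre of the round white scale (radius 86, top 46 mm high) and of the ring (radius 58, top 57 mm high), on the ring's turning axis; the plate reaches 95 mm either way in x, and from -95 to +175 mm in y. The stand's -x side faces the robot.
- press_front (a point): Point on the front of the fixed mounting press at the robot's right, an obstacle 0.42 m tall that fills x 0.50 to 0.77 and y -0.42 to -0.13 m from the robot's base: keep arm and gripper clear of it. At the left a saw and its tray fill y above 0.43 m.
- stage_top (a point): Centre of the white round stage (radius 38 mm) within the ring, 58 mm above the bench, on the ring's axis; the stage does not turn. The green specimen stands here.
- ring (a joint): Angle of the dark ring with its lever: 0 when the lever points along the stand's -x, growing anticlockwise seen from above (towards the stand's -y); range -1.1 to 1.25 rad. It stays where it is left; about 1.2 N at the paddle moves it. It starts on the stand's +y side of the red tab.
- lever_paddle (a point): Centre of the blue upright paddle at the lever's end, 100 mm from the ring's axis, 80 mm above the bench. The paddle is 14 mm radially, 16 mm across, and stands free from 59 to 102 mm above the bench; the lever arm under it is 8 mm wide, 57 mm high above the bench.
- lever_mark (a point): Point on the centre line of the lever arm's top face, 78 mm from the ring's axis, 57 mm above the bench.
- red_tab (a joint): Angle of the red tab on the scale, counted as the ring's angle is: lever and tab are in line when the two are equal. The tab is clipped on stiffly and is not to be moved.
- tab_mark (a point): Centre of the red tab's top, 78 mm from the ring's axis, 49 mm above the bench. The tab is 14 mm wide and 25 mm long radially, so that 3 mm of red shows on both sides of the centred lever arm, which passes freely over it.
- lock (a joint): Angle of the yellow locking lever: 0 when it points along the stand's +x (open), growing anticlockwise seen from above to the stop at 1.2 rad (locked). It stays where it is left; about 1.3 N at its paddle moves it. Locking does not act on the ring's friction.
- lock_pivot (a point): On the vertical axis of the locking lever, 57 mm above the bench, at x 35, y 118 mm of the stand's frame.
- lock_paddle (a point): Centre of the yellow upright paddle of the locking lever, 48 mm from its pivot, 79 mm above the bench. The paddle is 14 mm radially, 16 mm across, and stands free from 58 to 101 mm above the bench.
- ring_paddle_a: Half-post 14 (radial) x 7 (across) x 44 mm; with its twin 2 mm away it makes the blue paddle. Origin at the foot of the half. The half on the stand's -y side when the ring is at 0.
- ring_paddle_b: Half-post 14 (radial) x 7 (across) x 44 mm; with its twin 2 mm away it makes the blue paddle. Origin at the foot of the half. The half on the stand's +y side when the ring is at 0: push this one towards the tab.
- lock_paddle_a: Half-post 14 (radial) x 7 (across) x 44 mm; with its twin 2 mm away it makes the yellow paddle. Origin at the foot of the half. The half on the stand's -y side when the lock is open: push this one to lock.
- lock_paddle_b: Half-post 14 (radial) x 7 (across) x 44 mm; with its twin 2 mm away it makes the yellow paddle. Origin at the foot of the half. The half on the stand's +y side when the lock is open.
- puck: Green specimen, diameter 30, 20 mm high, loose on the stage; its top is 78 mm above the bench. Origin under its centre. To be left.
- lens: Folding magnifier, black and white, 31 x 64 x 14 mm, loose on the bench in front of the stand. Origin under its centre. To be left.
- red_puck: Red specimen, diameter 25, 16 mm high, loose on the bench in front of the stand. Origin under its centre. To be left.
- dish: Clear petri dish, diameter 60, 14 mm high, loose on the bench behind the stand. Origin under its centre. To be left.
There are look-alikes about, which are no part of the job. Of the things like the puck, leave any that is black or orange; of the rest the smaller one is meant.

How it is judged:
By the outcome, as a careful person would: the job done as asked, in the order asked, and still so for the second after the job is handed in, with the robot touching nothing.
It also fails if it takes over 54 s, if anything falls off the work surface, if the arm or the gripper's body presses on something with over 40 N, if the wrist force passes 120 N, or if a joint passes its speed limit or range.

### The arm

A 7-joint arm with a two-finger parallel gripper is mounted at the origin on a cart in front of the work surface, level with it; the furniture and walls round the work are solid. World frame = base frame: x ahead of the robot, y to its left, z up, the work surface at z = 0. Lengths are in m, angles in rad, forces in N, time in s.
With the tool pointing down it reaches from about 0.35 to 0.9 m from the base axis. Payload 19.9 kg.
Tool frame: the origin (TCP) lies between the finger pads; the fingertips stand 19 mm ahead of it and the grasp point (between the pads) is the TCP (r.tip_reach is the distance from the TCP to the fingertips, in m); z points along the fingers, y is the direction in which the jaws open and shut (so a half turn about z gives the same grasp; the last joint's range is limited). The gripper opens to 85 mm and grips with 20 to 120 N. Pads are 22 mm wide; open, the fingers measure 114 mm over their backs; the gripper's body (76 mm by 85 mm) begins 54 mm behind the grasp point. The pads swing forward as they close: fully open they stand 13 mm farther back than shut.
Start: joints at [1.28, 0.417, -0.01, 1.614, 0.005, 1.111, -0.053], TCP at [0.154, -0.606, 0.22] pointing down, gripper open.
Joint ranges: [-2.81, 2.81], [-0.39, 2.02], [-1.27, 1.25], [0.06, 2.57], [-1.19, 4.33], [0.19, 2], [-2.82, 2.82]. Speed limits (rad/s): [1.89, 1.89, 2.39, 2.39, 3.01, 3.01, 3.01].

### API

Orientations are given as a rotation vector (axis times angle).
In Python, from cell import r gives the robot as it stands.
- The arm moves only by the shell command python3 -m creep 'ROWS' [FORCE]. ROWS is a JSON object of lists of equal length, an entry for each row: "twist": the turn, a rotation vector about the tool's x, y, z scaled (see below), a list of three; "offset": the shift along the tool's x, y, z scaled (see below), a list of three; "grip": the opening, from -1 (shut) to 1 (fully open). A call has 1 to 10 rows; each row shifts and turns the pose as measured when the row begins, along the tool's axes as they then stand; what a row does not reach is not made up. The controller multiplies each number of a shift by 0.025 m and each number of a turn by 90 degrees. A row lasts 1/10 s, in which the tool goes at most 50 mm and 8.59 degrees, less where a joint would pass 70% of its speed; a pose out of reach is approached as far as the arm can. A call with a number of a shift or a turn outside -1 to 1 is refused whole. A call with a gripper value outside its range is refused whole. The fingers move at their own pace and stop on an object; FORCE is the grip in N (left out, the last holds). Time passes only in rows, so rows that do not move let the fingers close. It gives the time, the measured TCP pose, the force and the opening at its end, in the units of the state.
- r.get_state(): the state, without advancing time (a new reading comes with each control period).
- r.capture(name): name is "scene" or "side" or "wrist"; returns the picture (420x560x3 uint8, red, green, blue); there is no depth.
- r.get_calibration(name): a dict with "K" (3x3 intrinsics, pixels), "k1" (the pictures are not rectified: a ray, as slopes to the right and down, at radius r is drawn at 1 + k1 r^2 times it, then the intrinsics apply), "eye" and "rotation" of the camera in the world. Camera axes: x right, y up, looking along -z (the intrinsics and any distortion apply to the point x, -y, -z); pixel columns grow to the right and rows downward; lengths in m; the calibration is good to about 2 mm. A picture is of the moment at which its call begins: read the wrist's pose just before it. get_calibration takes no time and is no camera call; for the wrist camera it gives the pose at the moment of the call.
- r.job_done(): hands the job in, once; it reports no verdict.
Trained networks look in the newest picture that a camera, given by its name, has taken for a name from the list of things; names that differ only in an ending like _2 or _b are one class to them, and where a whole thing is asked for, a point or a joint stands for the part that bears it (a point fixed in the world has none). Each returns a list of dicts, best first, with "score" (0 to 1); they miss things now and then, are a little off and sometimes report something else, mostly with a low value. They report only what shows in the picture. A call takes as long as a camera call. They do not tell look-alikes from the thing itself.
- r.search_frame(name, camera): "position" ([column, row] in pixels, amid what is visible of it).
- r.silhouettes(name, camera): "mask" (420x560 bool, what is visible of it) and "position" ([column, row] in pixels, amid what is visible of it).
- r.tip_of(name, camera): "position" ([column, row] in pixels: a listed point, or the origin of a listed thing).
The state is a dict: "time_s": time; "qpos": joint angles; "dq": joint speeds; "joint_efforts": joint torques, N m; "tcp_pos": TCP position; "eef_rot": TCP orientation; "wrist_force": force on the tool from outside, world axes, zero at the start; "ft_torque": the same for the moment, N m; "finger_gap": finger opening in m.
Only numpy, scipy, OpenCV 4.12 (cv2) and the standard library are available. Lean on these libraries where they do the work, as an engineer would, in place of code of your own. Each camera call takes 0.05 s, during which the arm holds its last target.

## Working session

There is one attempt and no reset: what is moved stays moved. The work goes in short steps, Python scripts to look and compute and a shell command to move; the robot and the scene stay as the last step left them, time stands still between calls to the robot, and variables do not carry over. Pictures are saved under pics/ and viewed, and the job is handed in when it is done.

```bash
ls; mkdir -p pics; python3 - <<'E'
from cell import r
import cv2
s=r.get_state()
for k in ("time_s","tcp_pos","eef_rot","wrist_force","finger_gap"):print(k,s[k])
for c in("scene","side"):
    im=r.capture(c);cv2.imwrite(f"pics/{c}0.png",im[:,:,::-1])
    print(r.get_calibration(c))
    for n in("lever_paddle","lever_mark","tab_mark","lock_paddle","lock_pivot","stage_top","puck","stand","ring_paddle_b","lock_paddle_a"):
        print(c,n,[([round(float(v),1) for v in d["position"]],round(d["score"],2)) for d in r.tip_of(n,c)[:3]])
print(r.get_state()["time_s"])
E
```

```text
pics
time_s 0.0
tcp_pos [ 0.15384772 -0.6053728   0.21962505]
eef_rot [-3.11605348e+00 -3.89721832e-01  3.45215777e-04]
wrist_force [-0.21128929 -0.01287288  0.22280018]
finger_gap 0.0853133290341056
{'K': array([[496.94222349,   0.        , 287.44858268],
       [  0.        , 496.94222349, 206.64508068],
       [  0.        ,   0.        ,   1.        ]]), 'k1': -0.16303582232282768, 'eye': array([ 0.04716019, -0.51095428,  1.05931473]), 'rotation': array([ 0.64486135, -0.26226619, -0.73831966])}
scene lever_paddle [([227.7, 221.2], 0.87)]
scene lever_mark [([238.6, 225.8], 0.58)]
scene tab_mark [([271.7, 249.4], 0.57)]
scene lock_paddle [([250.4, 174.2], 0.65), ([256.0, 177.1], 0.56), ([257.6, 179.6], 0.43)]
scene lock_pivot [([241.8, 192.8], 0.94)]
scene stage_top [([270.1, 224.1], 0.74), ([241.1, 191.5], 0.55)]
scene puck [([292.2, 298.7], 0.81), ([192.1, 198.1], 0.74), ([270.4, 221.0], 0.66)]
scene stand [([269.6, 239.9], 0.61)]
scene ring_paddle_b [([229.7, 230.0], 0.49), ([270.0, 237.0], 0.42)]
scene lock_paddle_a [([250.4, 174.2], 0.65), ([256.0, 177.1], 0.56), ([257.6, 179.
[... 163 characters left out ...]
    ]]), 'k1': -0.04503300087984104, 'eye': array([0.37768459, 0.76554514, 0.64750166]), 'rotation': array([ 0.16936598, -1.39330637, -2.5559954 ])}
side lever_paddle [([320.4, 266.8], 0.91)]
side lever_mark [([310.7, 270.2], 0.85)]
side tab_mark [([314.8, 243.5], 0.55)]
side lock_paddle [([241.3, 272.4], 0.78), ([240.7, 285.3], 0.68)]
side lock_pivot [([270.0, 286.6], 0.78), ([314.0, 269.2], 0.3)]
side stage_top [([291.2, 252.6], 0.83)]
side puck [([290.3, 358.8], 0.83), ([219.6, 335.1], 0.81), ([331.6, 233.2], 0.74)]
side stand [([292.0, 268.8], 0.85)]
side ring_paddle_b [([321.2, 269.5], 0.58), ([317.2, 271.9], 0.56)]
side lock_paddle_a [([241.3, 272.4], 0.78), ([240.7, 285.3], 0.68)]
1.1
```

```bash
python3 - <<'E'
import cv2
a=cv2.imread("pics/scene0.png");b=cv2.imread("pics/side0.png")
cv2.imwrite("pics/scene0c.png",cv2.resize(a[120:340,150:430],None,fx=2.7,fy=2.7,interpolation=2))
cv2.imwrite("pics/side0c.png",cv2.resize(b[190:400,160:420],None,fx=2.8,fy=2.8,interpolation=2))
E
```

```text
(no output)
```

View pics/scene0.png

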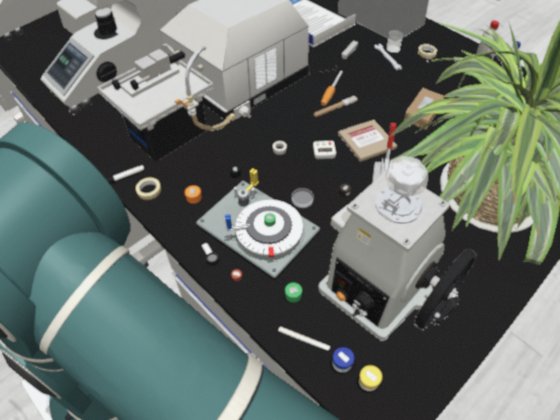

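View pics/scene0c.png

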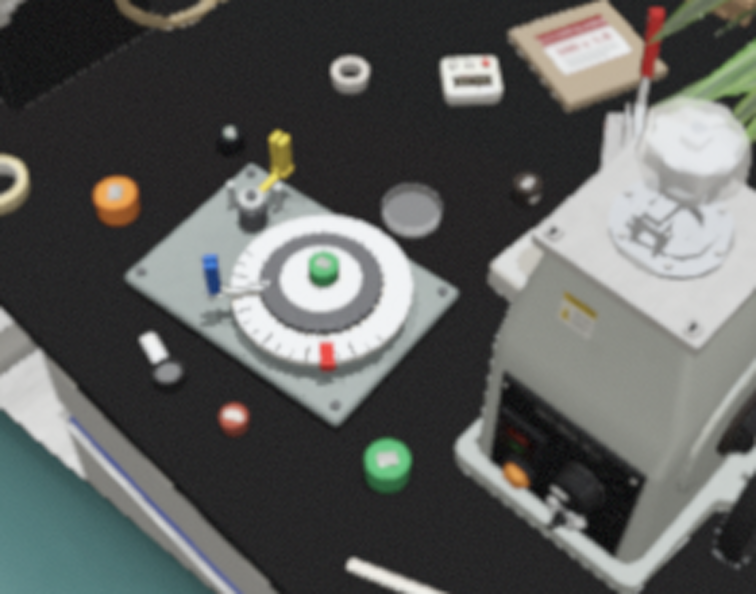

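View pics/side0c.png

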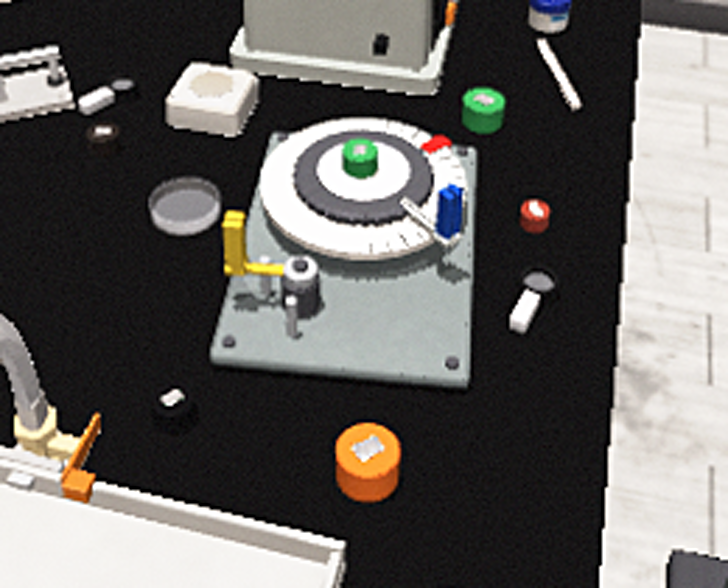

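The pictures show the stand with the blue paddle at scene (228,221), the red tab at (271,250) and the yellow paddle at (252,178), all on one stand. The green puck is on the stage at (270,221). The bigger green one at (292,298), the orange at (193,194) and the black at (235,172) are look-alikes. I'll fit the stand pose and angles from both cameras.

```bash
cat > h.py <<'E'
import numpy as np, cv2
from scipy.optimize import least_squares
from scipy.spatial.transform import Rotation as R
def proj(c,P):
    p=(np.atleast_2d(P)-c["eye"])@R.from_rotvec(c["rotation"]).as_matrix()
    s=np.c_[p[:,0],-p[:,1]]/(-p[:,2:3]); s=s*(1+c["k1"]*(s**2).sum(1,keepdims=True))
    return s@np.diag([c["K"][0,0],c["K"][1,1]])+c["K"][:2,2]
def W(q,l):
    c,s=np.cos(q[2]),np.sin(q[2]); l=np.atleast_2d(l)
    return np.c_[q[0]+c*l[:,0]-s*l[:,1],q[1]+s*l[:,0]+c*l[:,1],l[:,2]]
def rp(a,rad,z): return [-rad*np.cos(a),-rad*np.sin(a),z]
def lk(a,rad,z): return [.035+rad*np.cos(a),.118+rad*np.sin(a),z]
# q = x y yaw ring tab lock
def pts(q):
    return {"lever_paddle":rp(q[3],.1,.08),"lever_mark":rp(q[3],.078,.057),"tab_mark":rp(q[4],.078,.049),
     "lock_paddle":lk(q[5],.048,.079),"lock_pivot":[.035,.118,.057],"stage_top":[0,0,.058],
     "c0":[-.095,.175,.018],"c1":[-.095,-.095,.018],"c2":[.095,-.095,.018],"c3":[.095,.175,.018]}
def fit(obs,cal,q0):
    def f(q):
        P=pts(q);o=[]
        for c,n,u,w in obs: o.append(w*(proj(cal[c],W(q,P[n]))[0]-u))
        return np.ravel(o)
    s=least_squares(f,q0,loss="soft_l1"); 
    return s.x,s
E
python3 - <<'E'
from cell import r
from h import *
cal={c:r.get_calibration(c) for c in("scene","side")}
o=[("scene","lever_paddle",(227.7,221.2),1),("scene","lever_mark",(238.6,225.8),1),("scene","tab_mark",(271.3,250),1),("scene","lock_paddle",(254,177),1),("scene","lock_pivot",(241.8,192.8),1),("scene","stage_top",(270.1,224.1),.7),
("side","lever_paddle",(320.4,266.8),1),("side","lever_mark",(310.7,270.2),1),("side","tab_mark",(315.5,242),1),("side","lock_paddle",(243.5,277),1),("side","lock_pivot",(268,286),1),("side","stage_top",(291,252.6),.7),
("scene","c0",(197,222.6),.7),("scene","c1",(274,276),.7),("scene","c2",(320,228.5),.7),("scene","c3",(243.3,181),.7),
("side","c3",(235.7,317),.7),("side","c0",(327.1,326.1),.7),("side","c1",(330.4,243.6),.7)]
q,s=fit(o,cal,[.5,.1,0,-.5,.3,.1])
print(q.round(4)); P=pts(q)
for c,n,u,w in o: print(c,n,u,(proj(cal[c],W(q,P[n]))[0]-u).round(1))
for n in P: print(n,W(q,P[n])[0].round(4))
E
```

```text
[ 0.5383  0.066   0.1357 -0.8023  0.7696  0.0332]
scene lever_paddle (227.7, 221.2) [-0.3 -0.3]
scene lever_mark (238.6, 225.8) [-1.6 -0.1]
scene tab_mark (271.3, 250) [-0.9  0.5]
scene lock_paddle (254, 177) [-1.1 -0.4]
scene lock_pivot (241.8, 192.8) [0.2 0.2]
scene stage_top (270.1, 224.1) [-2.3 -1.1]
side lever_paddle (320.4, 266.8) [-1.3 -0.6]
side lever_mark (310.7, 270.2) [ 1.1 -1.5]
side tab_mark (315.5, 242) [-0.5 -1.3]
side lock_paddle (243.5, 277) [ 0.3 -1.2]
side lock_pivot (268, 286) [-0.8 -0.9]
side stage_top (291, 252.6) [-1.2 -2.4]
scene c0 (197, 222.6) [-2.6 -0.7]
scene c1 (274, 276) [-0.4  0.8]
scene c2 (320, 228.5) [-0.5 -1.2]
scene c3 (243.3, 181) [-1.4 -1.2]
side c3 (235.7, 317) [-1.7 -0.8]
side c0 (327.1, 326.1) [ 0.9 -0.8]
side c1 (330.4, 243.6) [ 0.1 -1.9]
lever_paddle [0.4597 0.1278 0.08  ]
lever_mark [0.477  0.1142 0.057 ]
tab_mark [0.4901 0.0046 0.049 ]
lock_paddle [0.6043 0.1957 0.079 ]
lock_pivot [0.557  0.1876 0.057 ]
stage_top [0.5383 0.066  0.058 ]
c0 [0.4205 0.2265 0.018 ]
c1 [ 0.457 -0.041  0.018]
c2 [ 0.6453 -0.0153  0.018 ]
c3 [0.6087 0.2522 0.018 ]
```

```bash
python3 -m creep '{"twist":[[0,0,0],[0,0,0],[0,0,0],[0,0,0],[0,0,0],[0,0,0],[0,0,0],[0,0,0],[0,0,0]],"offset":[[0,-1,0],[0,-1,0],[0,-1,0],[0,-1,0],[0,-1,0],[0,-1,0],[0,-1,0],[0,-1,0],[0,-1,0]],"grip":[-1,-1,-1,-1,-1,-1,-1,-1,-1]}' 30
python3 - <<'E'
from cell import r
import numpy as np,cv2
from scipy.spatial.transform import Rotation as R
s=r.get_state();print(s["qpos"].round(3),s["finger_gap"],r.tip_reach)
M=R.from_rotvec(s["eef_rot"]).as_matrix();print(M.round(3))
c=r.get_calibration("wrist");print(M.T@(c["eye"]-s["tcp_pos"]),(M.T@R.from_rotvec(c["rotation"]).as_matrix()).round(2))
cv2.imwrite("pics/w1.png",r.capture("wrist")[:,:,::-1])
E
```

```text
time_s: 2.0
tcp_pos: [0.0968, -0.3812, 0.2193]
eef_rot: [3.116, 0.39, 0.0]
wrist_force: [-0.3, -0.7, 1.2]
finger_gap: -0.0002
[ 1.277 -0.007 -0.033  2.146 -0.     1.002 -0.078] -0.0002231290505569615 0.019
[[ 0.969  0.246  0.   ]
 [ 0.246 -0.969 -0.001]
 [-0.     0.001 -1.   ]]
[ 0.07193324 -0.00025366 -0.15448852] [[-0.    0.96  0.28]
 [ 1.    0.   -0.  ]
 [-0.    0.28 -0.96]]
```

View pics/w1.png

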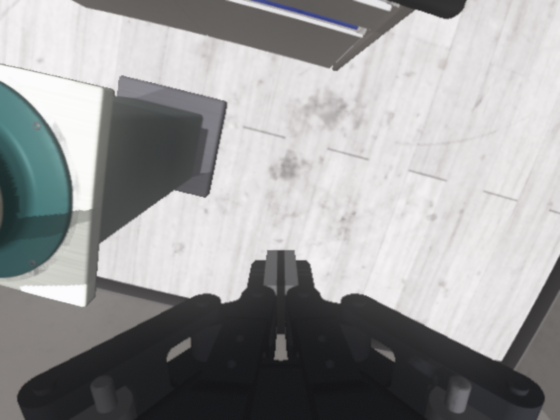

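```bash
python3 -m creep '{"twist":[[0,0,-0.041],[0,0,-0.041],[0,0,-0.041],[0,0,-0.041],[0,0,-0.041],[0,0,-0.041],[0,0,-0.041],[0,0,-0.041],[0,0,-0.041],[0,0,-0.041]],"offset":[[1,0,0],[1,0,0],[1,0,0],[1,0,0],[1,0,0],[1,0,0],[1,0,0],[1,0,0],[1,0,0],[1,0,0]],"grip":[-1,-1,-1,-1,-1,-1,-1,-1,-1,-1]}'
cat > go.py <<'E'
from cell import r
from h import *
import sys
def go(x,y,z,psi=None):
    s=r.get_state();M=R.from_rotvec(s["eef_rot"]).as_matrix()
    d=M.T@(np.array([x,y,z])-s["tcp_pos"])
    a=np.degrees(np.arctan2(M[1,0],M[0,0]))
    print("tool x deg",a.round(1),"z",M[:,2].round(3),"delta units",(d/.025).round(2), "twist z tot", None if psi is None else round(-((psi-a+180)%360-180)/90,3),"tcp",s["tcp_pos"].round(4),"F",s["wrist_force"].round(1),"q",s["qpos"].round(2),s["time_s"])
if __name__=="__main__": go(*map(float,sys.argv[1:]))
E
python3 go.py .4 .08 .22 51.8
```

```text
time_s: 3.05
tcp_pos: [0.3118, -0.2468, 0.2212]
eef_rot: [2.816, 1.379, -0.0]
wrist_force: [-0.1, -0.4, 0.2]
finger_gap: 0.0002
tool x deg 52.2 z [ 0.003 -0.005 -1.   ] delta units [ 1.249e+01 -5.230e+00 -1.000e-02] twist z tot 0.004 tcp [ 0.3118 -0.2468  0.2212] F [-0.1 -0.4  0.2] q [ 0.95  0.01 -0.36  2.13  0.01  1.   -0.07] 3.05
```

```bash
python3 -m creep '{"twist":[[0,0,0],[0,0,0],[0,0,0],[0,0,0],[0,0,0],[0,0,0],[0,0,0],[0,0,0],[0,0,0],[0,0,0]],"offset":[[1,-0.42,0],[1,-0.42,0],[1,-0.42,0],[1,-0.42,0],[1,-0.42,0],[1,-0.42,0],[1,-0.42,0],[1,-0.42,0],[1,-0.42,0],[1,-0.42,0]],"grip":[-1,-1,-1,-1,-1,-1,-1,-1,-1,-1]}'
python3 go.py .481 .155 .22 51.8
```

```text
time_s: 4.05
tcp_pos: [0.385, 0.0256, 0.2217]
eef_rot: [2.809, 1.381, 0.005]
wrist_force: [0.1, -0.8, -0.0]
finger_gap: 0.0001
tool x deg 52.4 z [ 0.008 -0.009 -1.   ] delta units [ 6.44 -0.12  0.05] twist z tot 0.006 tcp [0.385  0.0256 0.2217] F [ 0.1 -0.8 -0. ] q [ 0.62 -0.01 -0.76  2.14  0.    1.   -0.8 ] 4.05
```

```bash
python3 -m creep '{"twist":[[0,0,0],[0,0,0]],"offset":[[1,0,0],[1,0,0]],"grip":[-1,-1]}'
python3 - <<'E'
from cell import r
import cv2
from h import *
c=r.get_calibration("wrist");im=r.capture("wrist")
q=np.array([0.5383,0.066,0.1357,-0.8023,0.7696,0.0332])
for n,p in pts(q).items():
    u=proj(c,W(q,p))[0];print(n,u.round(1))
    if n in("lever_paddle","lever_mark","tab_mark","lock_paddle","lock_pivot","stage_top"):print("   ",[(np.round(d["position"],1),round(d["score"],2)) for d in r.tip_of(n,"wrist")[:2]])
    cv2.circle(im,tuple(int(v) for v in u),3,(255,0,255),1)
cv2.imwrite("pics/w2.png",im[:,:,::-1])
E
```

```text
time_s: 4.25
tcp_pos: [0.416, 0.0676, 0.2222]
eef_rot: [2.807, 1.381, 0.007]
wrist_force: [0.8, -0.7, 0.4]
finger_gap: -0.0001
lever_paddle [276.  112.7]
    [(array([277.8, 116.3]), 0.84), (array([283.5, 208.8]), 0.65)]
lever_mark [298.6 113.1]
    [(array([301. , 115.2]), 0.92)]
tab_mark [368.9 189.8]
    [(array([371.4, 188.3]), 0.69)]
lock_paddle [363.9 -61.7]
    []
lock_pivot [320.4  -7.8]
    []
stage_top [377.9 114.5]
    [(array([381.9, 113.6]), 0.61), (array([371.5, 193.3]), 0.51)]
c0 [189.2  60.8]
c1 [359.4 229.1]
c2 [482.3 115.9]
c3 [318.2 -82.7]
```

View pics/w2.png

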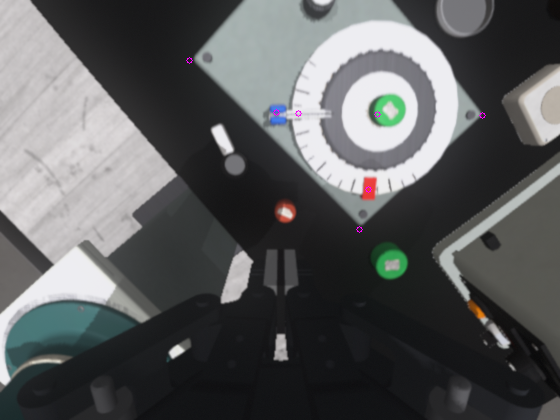

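```bash
python3 - <<'E'
from cell import r
from h import *
cal={c:r.get_calibration(c) for c in("scene","side","wrist")}
o=[("scene","lever_paddle",(227.7,221.2),1),("scene","lever_mark",(238.6,225.8),1),("scene","tab_mark",(271.3,250),1),("scene","lock_paddle",(254,177),1),("scene","lock_pivot",(241.8,192.8),1),("scene","stage_top",(270.1,224.1),.7),
("side","lever_paddle",(320.4,266.8),1),("side","lever_mark",(310.7,270.2),1),("side","tab_mark",(315.5,242),1),("side","lock_paddle",(243.5,277),1),("side","lock_pivot",(268,286),1),("side","stage_top",(291,252.6),.7),
("scene","c0",(197,222.6),.5),("scene","c1",(274,276),.5),("scene","c2",(320,228.5),.5),("scene","c3",(243.3,181),.5),
("wrist","lever_paddle",(277.8,115.5),1),("wrist","lever_mark",(301,115),1),("wrist","tab_mark",(370.5,188.3),1),("wrist","stage_top",(381.9,113.6),.7),("wrist","c0",(195.5,60),.6),("wrist","c1",(362,226),.6),("wrist","c2",(481,115),.6)]
q,s=fit(o,cal,[.538,.066,.1357,-.8,.77,.03])
print(q.round(4)); P=pts(q)
for c,n,u,w in o: print(c,n,u,(proj(cal[c],W(q,P[n]))[0]-u).round(1))
for n in P: print(n,W(q,P[n])[0].round(4))
np.save("q.npy",q)
E
python3 go.py .481 .155 .15 51.8
```

```text
[ 0.5396  0.0642  0.1383 -0.7707  0.7581  0.0641]
scene lever_paddle (227.7, 221.2) [0.6 0.9]
scene lever_mark (238.6, 225.8) [-0.7  0.9]
scene tab_mark (271.3, 250) [-0.2  0.7]
scene lock_paddle (254, 177) [-0.9 -0.5]
scene lock_pivot (241.8, 192.8) [0.9 0.3]
scene stage_top (270.1, 224.1) [-1.4 -1. ]
side lever_paddle (320.4, 266.8) [-0.6 -1.9]
side lever_mark (310.7, 270.2) [ 1.6 -2.6]
side tab_mark (315.5, 242) [-0.7 -1.7]
side lock_paddle (243.5, 277) [ 0.  -1.3]
side lock_pivot (268, 286) [-1.  -1.5]
side stage_top (291, 252.6) [-1.6 -3. ]
scene c0 (197, 222.6) [-1.8 -0.5]
scene c1 (274, 276) [0.6 0.9]
scene c2 (320, 228.5) [ 0.4 -1.1]
scene c3 (243.3, 181) [-0.8 -1.1]
wrist lever_paddle (277.8, 115.5) [ 0.3 -0.4]
wrist lever_mark (301, 115) [-0.5 -0.5]
wrist tab_mark (370.5, 188.3) [-0.2  0.3]
wrist stage_top (381.9, 113.6) [-1.9 -0.6]
wrist c0 (195.5, 60) [-4.8  0. ]
wrist c1 (362, 226) [-0.5  2.1]
wrist c2 (481, 115) [ 3.4 -0.7]
lever_paddle [0.4589 0.1233 0.08  ]
lever_mark [0.4767 0.1103 0.057 ]
tab_mark [0.4909 0.0032 0.049 ]
lock_paddle [0.605  0.1955 0.079 ]
lock_pivot [0.558  0.1858 0.057 ]
stage_top [0.5396 0.0642 0.058 ]
c0 [0.4214 0.2244 0.018 ]
c1 [ 0.4586 -0.043   0.018 ]
c2 [ 0.6468 -0.0168  0.018 ]
c3 [0.6096 0.2506 0.018 ]
tool x deg 52.3 z [ 0.009 -0.01  -1.   ] delta units [ 4.44 -0.13  2.86] twist z tot 0.006 tcp [0.4151 0.0659 0.2219] F [-0.1 -0.6 -0.5] q [ 0.55  0.08 -0.81  2.07  0.08  1.01 -0.97] 4.6
```

```bash
python3 -m creep '{"twist":[[0,0,0],[0,0,0],[0,0,0],[0,0,0],[0,0,0],[0,0,0],[0,0,0],[0,0,0]],"offset":[[1,0,0],[1,0,0],[1,0,0],[1,0,0],[0.45,-0.12,0],[0,0,0.8],[0,0,0.8],[0,0,0.8]],"grip":[-1,-1,-1,-1,-1,-1,-1,-1]}'
python3 go.py .48 .1525 .09 53.8
```

```text
time_s: 5.4
tcp_pos: [0.4841, 0.1518, 0.1623]
eef_rot: [2.808, 1.363, 0.01]
wrist_force: [0.2, 0.9, 0.0]
finger_gap: -0.0
tool x deg 51.8 z [ 0.014 -0.015 -1.   ] delta units [-0.07 -0.2   2.89] twist z tot -0.022 tcp [0.4841 0.1518 0.1623] F [0.2 0.9 0. ] q [ 0.29  0.37 -0.8   1.95  0.35  0.95 -1.35] 5.4
```

```bash
python3 -m creep '{"twist":[[0,0,-0.02],[0,0,0],[0,0,0],[0,0,0]],"offset":[[0,0,0.8],[0,0,0.8],[-0.05,-0.15,0.8],[0,0,0.45]],"grip":[-1,-1,-1,-1]}'
python3 go.py .48 .1525 .09 53.8
python3 - <<'E'
from cell import r
import cv2,numpy as np
a=r.capture("scene")[120:340,150:430];b=r.capture("side")[190:350,200:400]
cv2.imwrite("pics/s3.png",np.hstack([cv2.resize(a,(420,330),interpolation=2),cv2.resize(b,(380,330),interpolation=2)])[:,:,::-1])
E
```

```text
time_s: 5.8
tcp_pos: [0.4794, 0.1479, 0.088]
eef_rot: [2.786, 1.404, 0.006]
wrist_force: [-0.4, 0.4, 0.8]
finger_gap: 0.0001
tool x deg 53.5 z [ 0.013 -0.018 -1.   ] delta units [ 0.16 -0.09 -0.08] twist z tot -0.003 tcp [0.4794 0.1479 0.088 ] F [-0.4  0.4  0.8] q [ 0.23  0.48 -0.73  2.01  0.47  0.81 -1.42] 5.8
```

View pics/s3.png

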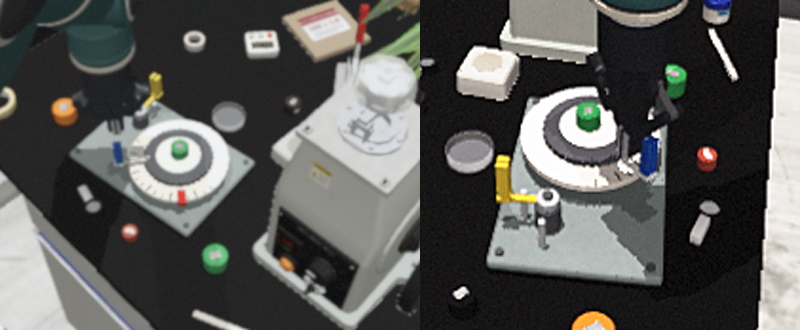

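```bash
cat > arc.py <<'E'
from go import *
def arc(th,t=.019,z=.09,rad=.1):
    q=np.load("q.npy");b=q[2]+np.pi+th
    o=np.array([np.cos(b),np.sin(b)]);tg=np.array([-o[1],o[0]])
    p=q[:2]+rad*o-t*tg
    s=r.get_state();d=s["tcp_pos"][:2]-q[:2]
    az=np.arctan2(d[1],d[0]); R_=np.hypot(*d); ang=az+np.arcsin(t/R_)-q[2]-np.pi
    print("ring angle now if touching",((ang+np.pi)%(2*np.pi)-np.pi).round(3),"radial",np.sqrt(R_**2-t*t).round(4))
    go(p[0],p[1],z,np.degrees(b+np.pi/2)-180)
if __name__=="__main__": arc(*map(float,sys.argv[1:]))
E
python3 arc.py -0.7
```

```text
ring angle now if touching -0.904 radial 0.1012
tool x deg 53.5 z [ 0.013 -0.018 -1.   ] delta units [-0.82 -0.13 -0.07] twist z tot -0.048 tcp [0.4798 0.148  0.0883] F [ 0.1 -0.2  0.9] q [ 0.23  0.48 -0.74  2.01  0.47  0.82 -1.42] 5.9
```

```bash
python3 -m creep '{"twist":[[0,0,-0.01],[0,0,-0.01],[0,0,-0.02],[0,0,-0.03],[0,0,-0.03],[0,0,-0.03]],"offset":[[-0.2,-0.03,0],[-0.2,-0.03,0],[-0.2,-0.03,0],[-0.2,-0.03,0],[-0.2,-0.03,0],[-0.2,-0.03,0]],"grip":[-1,-1,-1,-1,-1,-1]}'
python3 arc.py -0.4
python3 - <<'E'
from cell import r
import cv2,numpy as np
a=r.capture("scene")[180:280,190:320];b=r.capture("side")[220:320,230:360]
cv2.imwrite("pics/s4.png",np.hstack([cv2.resize(a,(400,308),interpolation=2),cv2.resize(b,(400,308),interpolation=2)])[:,:,::-1])
E
```

```text
time_s: 6.5
tcp_pos: [0.4606, 0.1233, 0.0932]
eef_rot: [2.616, 1.692, 0.01]
wrist_force: [0.2, -0.7, -0.3]
finger_gap: 0.0001
ring angle now if touching -0.588 radial 0.0968
tool x deg 65.8 z [ 0.02  -0.018 -1.   ] delta units [-0.75 -0.22  0.13] twist z tot -0.102 tcp [0.4606 0.1233 0.0932] F [ 0.2 -0.7 -0.3] q [ 0.33  0.44 -0.8   2.07  0.48  0.8  -1.18] 6.5
```

View pics/s4.png

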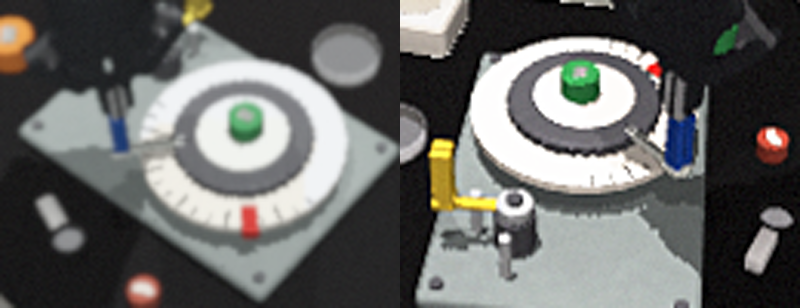

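```bash
python3 -m creep '{"twist":[[0,0,-0.04],[0,0,-0.045],[0,0,-0.045],[0,0,-0.045],[0,0,-0.045],[0,0,-0.045]],"offset":[[-0.3,-0.12,0.05],[-0.3,-0.1,0.05],[-0.3,-0.06,0.03],[-0.3,-0.05,0.03],[-0.3,-0.05,0.03],[-0.3,-0.05,0.03]],"grip":[-1,-1,-1,-1,-1,-1]}'
python3 arc.py 0.3
python3 - <<'E'
from cell import r
import cv2,numpy as np
a=r.capture("scene")[180:280,190:320];b=r.capture("side")[220:320,230:360]
cv2.imwrite("pics/s5.png",np.hstack([cv2.resize(a,(400,308),interpolation=2),cv2.resize(b,(400,308),interpolation=2)])[:,:,::-1])
for c in ("scene","side"):print([(np.round(d["position"],1),round(d["score"],2)) for d in r.tip_of("lever_paddle",c)[:2]])
E
```

```text
time_s: 7.2
tcp_pos: [0.4405, 0.082, 0.091]
eef_rot: [2.2, 2.199, 0.007]
wrist_force: [0.2, 0.2, 0.1]
finger_gap: -0.0001
ring angle now if touching -0.127 radial 0.0988
tool x deg 90.0 z [ 0.025 -0.019 -0.999] delta units [-1.72  0.02  0.07] twist z tot -0.279 tcp [0.4405 0.082  0.091 ] F [0.2 0.2 0.1] q [ 0.51  0.43 -0.91  2.14  0.52  0.78 -0.74] 7.2
[(array([210. , 257.8]), 0.68)]
[(array([320.9, 267.5]), 0.56), (array([315.7, 241.7]), 0.15)]
```

View pics/s5.png

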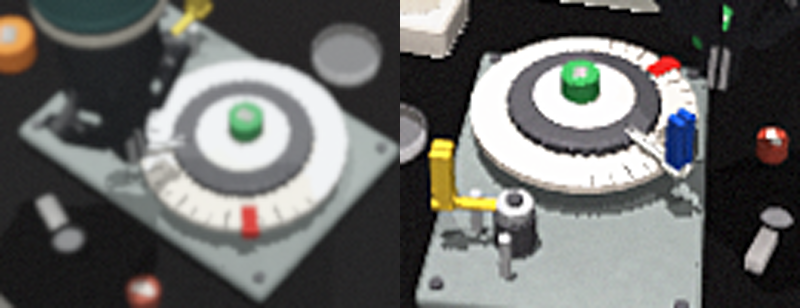

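The finger has passed the paddle without moving it: the lever is still at its start, side (321,267). I'll project the fingertip into the pictures to find out why.

```bash
python3 - <<'E'
from cell import r
import cv2
from h import *
s=r.get_state();M=R.from_rotvec(s["eef_rot"]).as_matrix()
T=np.array([s["tcp_pos"]+M@[0,0,k] for k in(0,.019)]);print(T)
o=[]
for c in("scene","side"):
    im=r.capture(c);u=proj(r.get_calibration(c),T);print(c,u.round(1))
    x0,y0=(190,170) if c=="scene" else (260,190)
    k=im[y0:y0+110,x0:x0+140].copy();k=cv2.resize(k,None,fx=2.8,fy=2.8,interpolation=2)
    for v,col in zip(u,((255,0,255),(0,255,0))):cv2.circle(k,tuple(int(w) for w in (v-[x0,y0])*2.8),4,col,1)
    o.append(k)
cv2.imwrite("pics/s6.png",np.hstack(o)[:,:,::-1])
cv2.imwrite("pics/w6.png",r.capture("wrist")[:,:,::-1])
E
```

```text
[[0.44068656 0.08241734 0.09084079]
 [0.44116621 0.08206021 0.07185021]]
scene [[233.  233.3]
 [233.9 237.8]]
side [[331.7 250.5]
 [330.8 257. ]]
```

View pics/s6.png

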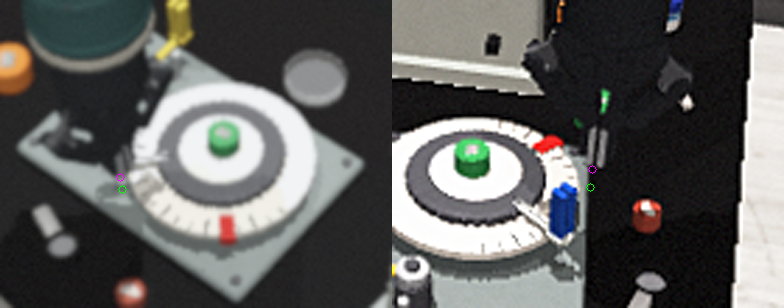

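View pics/w6.png

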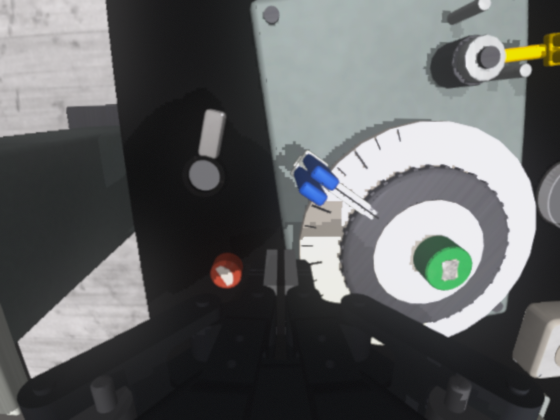

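```bash
python3 - <<'E'
from cell import r
from h import *
s=r.get_state();M=R.from_rotvec(s["eef_rot"]).as_matrix();c=r.get_calibration("wrist")
for x in(-.011,0,.011):
  for z in(-.01,0,.01,.019): print(x,z,proj(c,s["tcp_pos"]+M@[x,0,z]).round(1))
for n in("scene","side"):
  for z in(-.01,0,.01,.019): print(n,z,proj(r.get_calibration(n),s["tcp_pos"]+M@[0,0,z]).round(1))
q=np.load("q.npy")
for z in (.059,.08,.102): print(z,[proj(r.get_calibration(n),W(q,rp(q[3],.1,z)))[0].round(1) for n in("scene","side","wrist")])
E
```

```text
-0.011 -0.01 [[280.7 283.9]]
-0.011 0 [[280.7 274.6]]
-0.011 0.01 [[280.7 266.2]]
-0.011 0.019 [[280.7 259.4]]
0 -0.01 [[280.7 264.6]]
0 0 [[280.7 256.2]]
0 0.01 [[280.7 248.6]]
0 0.019 [[280.7 242.4]]
0.011 -0.01 [[280.7 244.5]]
0.011 0 [[280.7 237. ]]
0.011 0.01 [[280.7 230.3]]
0.011 0.019 [[280.6 224.9]]
scene -0.01 [[232.4 230.8]]
scene 0 [[232.9 233.3]]
scene 0.01 [[233.3 235.7]]
scene 0.019 [[233.8 237.8]]
side -0.01 [[332.1 247.1]]
side 0 [[331.7 250.6]]
side 0.01 [[331.2 254.1]]
side 0.019 [[330.9 257.1]]
0.059 [array([229.1, 227.1]), array([319.3, 272.2]), array([310. , 169.8])]
0.08 [array([228.3, 222.1]), array([319.8, 264.9]), array([314.6, 177.2])]
0.102 [array([227.5, 216.6]), array([320.4, 256.9]), array([320.7, 187. ])]
```

Both the wrist view (tips end at row 250) and the scene and side views put the real fingertips about at, or slightly behind, the reported TCP, not 19 mm ahead. So the finger went over the top of the paddle. I'll lift, go back behind the paddle and work about 25 mm lower.

```bash
python3 -m creep '{"twist":[[0,0,0],[0,0,0.09],[0,0,0.09],[0,0,0.09],[0,0,0.09],[0,0,0.04]],"offset":[[0,0,-1],[0,0,-1],[0.5,0,0],[1,0.1,0],[1,0.1,0],[0.5,0,0]],"grip":[-1,-1,-1,-1,-1,-1]}'
python3 arc.py -0.95 .019 .14
```

```text
time_s: 8.15
tcp_pos: [0.4715, 0.1541, 0.1428]
eef_rot: [2.798, 1.366, 0.023]
wrist_force: [-1.0, -0.5, 0.5]
finger_gap: 0.0002
ring angle now if touching -0.891 radial 0.1112
tool x deg 52.0 z [ 0.026 -0.019 -1.   ] delta units [0.19 0.52 0.13] twist z tot 0.095 tcp [0.4715 0.1541 0.1428] F [-1.  -0.5  0.5] q [ 0.29  0.38 -0.82  2.    0.39  0.9  -1.4 ] 8.15
```

```bash
python3 -m creep '{"twist":[[0,0,0.02],[0,0,0],[0,0,0],[0,0,0],[0,0,0],[0,0,0]],"offset":[[0.3,0.5,0],[0.1,0.1,0.2],[0,0,0.7],[0,0,0.7],[0,0,0.7],[0,0,0.5]],"grip":[-1,-1,-1,-1,-1,-1]}'
python3 arc.py -0.95 .019 .065
python3 - <<'E'
from cell import r
import cv2,numpy as np
a=r.capture("scene")[180:280,190:320];b=r.capture("side")[220:320,230:360]
cv2.imwrite("pics/s7.png",np.hstack([cv2.resize(a,(400,308),interpolation=2),cv2.resize(b,(400,308),interpolation=2)])[:,:,::-1])
E
```

```text
time_s: 8.75
tcp_pos: [0.4916, 0.1558, 0.0713]
eef_rot: [2.819, 1.323, 0.028]
wrist_force: [0.6, 0.7, 0.5]
finger_gap: -0.0
ring angle now if touching -1.042 radial 0.1017
tool x deg 50.3 z [ 0.028 -0.017 -0.999] delta units [-0.37 -0.07  0.25] twist z tot 0.076 tcp [0.4916 0.1558 0.0713] F [0.6 0.7 0.5] q [ 0.21  0.52 -0.72  2.    0.53  0.79 -1.52] 8.75
```

View pics/s7.png

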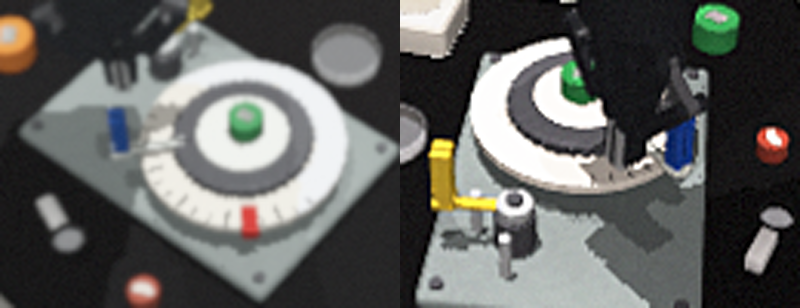

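```bash
python3 - <<'E'
from cell import r
from h import *
s=r.get_state();M=R.from_rotvec(s["eef_rot"]).as_matrix()
for n in("scene","side"):
  for z in(-.03,-.02,-.01,0,.01,.019): print(n,z,proj(r.get_calibration(n),s["tcp_pos"]+M@[0,0,z]).round(1))
E
```

```text
scene -0.03 [[228.8 202.5]]
scene -0.02 [[229.3 205. ]]
scene -0.01 [[229.8 207.5]]
scene 0 [[230.2 209.9]]
scene 0.01 [[230.7 212.3]]
scene 0.019 [[231.1 214.5]]
side -0.03 [[302.4 264.9]]
side -0.02 [[302.2 268.5]]
side -0.01 [[301.9 272. ]]
side 0 [[301.6 275.5]]
side 0.01 [[301.4 278.9]]
side 0.019 [[301.1 282. ]]
```

```bash
python3 -m creep '{"twist":[[0,0,0],[0,0,-0.03],[0,0,-0.03],[0,0,-0.03],[0,0,-0.03]],"offset":[[-0.2,-0.05,0.15],[-0.25,-0.03,0],[-0.25,-0.03,0],[-0.25,-0.03,0],[-0.25,-0.03,0]],"grip":[-1,-1,-1,-1,-1]}'
python3 arc.py -0.6 .019 .067
python3 - <<'E'
from cell import r
import cv2,numpy as np
a=r.capture("scene")[180:280,190:320];b=r.capture("side")[220:320,230:360]
cv2.imwrite("pics/s8.png",np.hstack([cv2.resize(a,(400,308),interpolation=2),cv2.resize(b,(400,308),interpolation=2)])[:,:,::-1])
E
```

```text
time_s: 9.35
tcp_pos: [0.4694, 0.134, 0.0691]
eef_rot: [2.675, 1.592, 0.027]
wrist_force: [1.0, 1.7, -2.1]
finger_gap: -0.0001
ring angle now if touching -0.728 radial 0.0972
tool x deg 61.5 z [ 0.03  -0.016 -0.999] delta units [-0.5  -0.23  0.08] twist z tot -0.023 tcp [0.4694 0.134  0.0691] F [ 1.   1.7 -2.1] q [ 0.29  0.5  -0.78  2.07  0.55  0.76 -1.33] 9.35
```

View pics/s8.png

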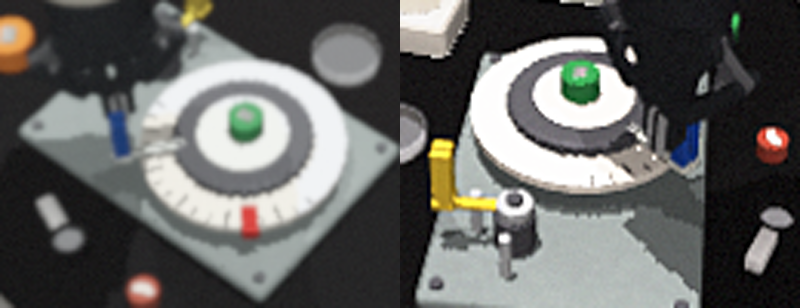

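```bash
python3 -m creep '{"twist":[[0,0,-0.015],[0,0,-0.03],[0,0,-0.04],[0,0,-0.04]],"offset":[[-0.25,-0.1,0.03],[-0.25,-0.1,0.03],[-0.25,-0.05,0.03],[-0.25,-0.05,0.03]],"grip":[-1,-1,-1,-1]}'
python3 arc.py -0.2 .019 .067
python3 - <<'E'
from cell import r
import cv2,numpy as np
a=r.capture("scene")[180:280,190:320];b=r.capture("side")[220:320,230:360]
cv2.imwrite("pics/s9.png",np.hstack([cv2.resize(a,(400,308),interpolation=2),cv2.resize(b,(400,308),interpolation=2)])[:,:,::-1])
E
```

```text
time_s: 9.85
tcp_pos: [0.4523, 0.1145, 0.0671]
eef_rot: [2.5, 1.849, 0.027]
wrist_force: [0.4, 0.7, -0.1]
finger_gap: 0.0001
ring angle now if touching -0.472 radial 0.0989
tool x deg 73.0 z [ 0.033 -0.016 -0.999] delta units [-1.1  -0.14  0.01] twist z tot -0.15 tcp [0.4523 0.1145 0.0671] F [ 0.4  0.7 -0.1] q [ 0.37  0.48 -0.83  2.12  0.58  0.74 -1.14] 9.85
```

View pics/s9.png

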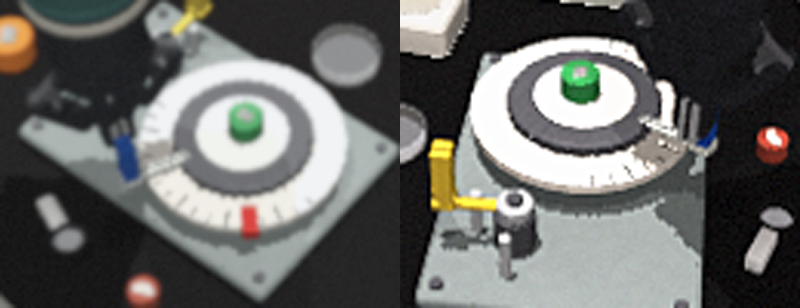

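```bash
python3 -m creep '{"twist":[[0,0,-0.032],[0,0,-0.032],[0,0,-0.035],[0,0,-0.04],[0,0,-0.04],[0,0,-0.04],[0,0,-0.04],[0,0,-0.04]],"offset":[[-0.25,-0.07,0.03],[-0.25,-0.07,0.03],[-0.25,-0.05,0.03],[-0.25,-0.05,0.03],[-0.25,-0.05,0.03],[-0.25,-0.05,0.03],[-0.25,-0.05,0.03],[-0.25,-0.05,0.03]],"grip":[-1,-1,-1,-1,-1,-1,-1,-1]}'
python3 arc.py 0.5 .019 .067
```

```text
time_s: 10.75
tcp_pos: [0.4375, 0.0678, 0.0627]
eef_rot: [2.0, 2.374, 0.021]
wrist_force: [0.0, 0.8, -0.0]
finger_gap: 0.0
ring angle now if touching 0.013 radial 0.1004
tool x deg 99.8 z [ 0.037 -0.014 -0.999] delta units [-1.97  0.09 -0.13] twist z tot -0.298 tcp [0.4375 0.0678 0.0627] F [ 0.   0.8 -0. ] q [ 0.56  0.49 -0.94  2.18  0.65  0.73 -0.65] 10.75
```

```bash
python3 -m creep '{"twist":[[0,0,-0.04],[0,0,-0.04],[0,0,-0.038],[0,0,-0.038],[0,0,-0.038],[0,0,-0.038]],"offset":[[-0.25,-0.03,-0.1],[-0.25,-0.03,-0.1],[-0.25,-0.03,-0.03],[-0.25,-0.03,0],[-0.25,-0.03,0],[-0.25,-0.03,0]],"grip":[-1,-1,-1,-1,-1,-1]}'
python3 arc.py 0.758 .019 .067
python3 - <<'E'
from cell import r
import cv2,numpy as np
from h import *
a=r.capture("scene")[180:280,190:320];b=r.capture("side")[220:320,230:360]
cv2.imwrite("pics/s10.png",np.hstack([cv2.resize(a,(400,308),interpolation=2),cv2.resize(b,(400,308),interpolation=2)])[:,:,::-1])
q=np.load("q.npy")
for c in("scene","side"):
  for n in("lever_paddle","lever_mark","tab_mark"):print(c,n,[(np.round(d["position"],1),round(d["score"],2)) for d in r.tip_of(n,c)[:2]])
  for th in(.2,.3,.4,.5): print(th,proj(r.get_calibration(c),W(q,[rp(th,.1,.08),rp(th,.078,.057)])).round(1).tolist())
E
```

```text
time_s: 11.35
tcp_pos: [0.4443, 0.0313, 0.0696]
eef_rot: [1.533, 2.699, 0.01]
wrist_force: [-1.1, 0.9, -1.1]
finger_gap: -0.0001
ring angle now if touching 0.383 radial 0.099
tool x deg 120.8 z [ 0.036 -0.013 -0.999] delta units [-1.51 -0.07  0.15] twist z tot -0.229 tcp [0.4443 0.0313 0.0696] F [-1.1  0.9 -1.1] q [ 0.72  0.53 -1.04  2.17  0.7   0.78 -0.24] 11.35
scene lever_paddle [(array([252.2, 247.7]), 0.85)]
scene lever_mark [(array([260.4, 246.2]), 0.91)]
scene tab_mark [(array([272.7, 254.5]), 0.61), (array([302.2, 198.6]), 0.31)]
0.2 [[248.8, 247.5], [253.7, 246.2]]
0.3 [[252.5, 248.9], [256.6, 247.2]]
0.4 [[256.5, 250.0], [259.6, 248.0]]
0.5 [[260.6, 250.8], [262.7, 248.6]]
side lever_paddle [(array([329.4, 238.2]), 0.93)]
side lever_mark []
side tab_mark [(array([316.8, 242. ]), 0.59)]
0.2 [[332.7, 240.0], [322.7, 248.3]]
0.3 [[331.7, 237.4], [322.0, 246.2]]
0.4 [[330.3, 234.8], [320.9, 244.1]]
0.5 [[328.5, 232.4], [319.6, 242.2]]
```

View pics/s10.png

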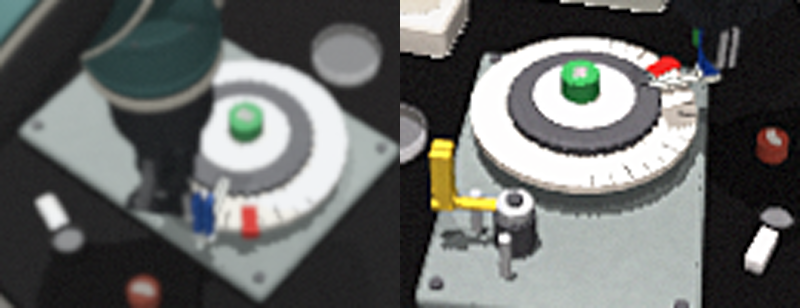

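```bash
python3 -m creep '{"twist":[[0,0,-0.036],[0,0,-0.036],[0,0,-0.036],[0,0,-0.036],[0,0,-0.036]],"offset":[[-0.22,-0.04,0.03],[-0.22,-0.04,0.03],[-0.22,-0.04,0.03],[-0.22,-0.04,0.03],[-0.2,-0.04,0.03]],"grip":[-1,-1,-1,-1,-1]}'
python3 arc.py 0.758 .019 .067
python3 - <<'E'
from cell import r
import cv2,numpy as np
from h import *
a=r.capture("scene")[180:280,190:320];b=r.capture("side")[220:320,230:360]
cv2.imwrite("pics/s11.png",np.hstack([cv2.resize(a,(400,308),interpolation=2),cv2.resize(b,(400,308),interpolation=2)])[:,:,::-1])
cv2.imwrite("pics/w11.png",r.capture("wrist")[:,:,::-1])
q=np.load("q.npy")
for c in("scene","side"):
  for n in("lever_paddle","lever_mark","tab_mark"):print(c,n,[(np.round(d["position"],1),round(d["score"],2)) for d in r.tip_of(n,c)[:2]])
  for th in(.5,.6,.7,.76): print(th,proj(r.get_calibration(c),W(q,[rp(th,.1,.08),rp(th,.078,.057)])).round(1).tolist())
E
```

```text
time_s: 12.25
tcp_pos: [0.4566, 0.0085, 0.0671]
eef_rot: [1.126, 2.891, 0.0]
wrist_force: [-1.1, 0.6, 0.1]
finger_gap: 0.0007
ring angle now if touching 0.644 radial 0.0981
tool x deg 137.4 z [ 0.037 -0.014 -0.999] delta units [-0.45 -0.16  0.02] twist z tot -0.044 tcp [0.4566 0.0085 0.0671] F [-1.1  0.6  0.1] q [ 0.8   0.58 -1.09  2.14  0.76  0.82  0.06] 12.25
scene lever_paddle [(array([265.4, 252.3]), 0.55)]
scene lever_mark [(array([267.9, 246.1]), 0.75)]
scene tab_mark [(array([272.9, 249.6]), 0.44)]
0.5 [[260.6, 250.8], [262.7, 248.6]]
0.6 [[264.8, 251.2], [265.9, 248.9]]
0.7 [[269.0, 251.2], [269.1, 249.0]]
0.76 [[271.5, 251.1], [271.0, 248.9]]
side lever_paddle [(array([325.4, 231.2]), 0.7), (array([323.2, 236.7]), 0.51)]
side lever_mark [(array([316.3, 241.6]), 0.64)]
side tab_mark [(array([351.5, 301. ]), 0.41)]
0.5 [[328.5, 232.4], [319.6, 242.2]]
0.6 [[326.4, 230.1], [318.0, 240.4]]
0.7 [[323.9, 228.0], [316.2, 238.6]]
0.76 [[322.3, 226.8], [314.9, 237.7]]
```

View pics/s11.png

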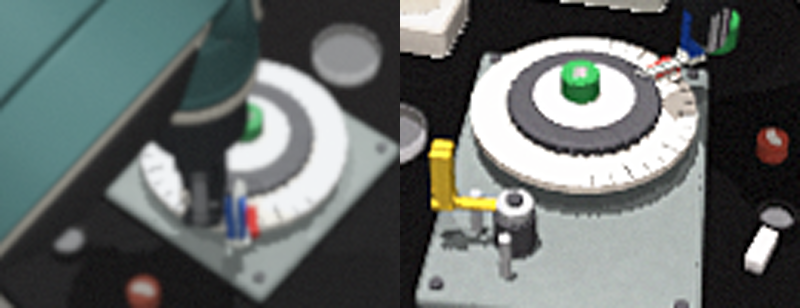

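View pics/w11.png

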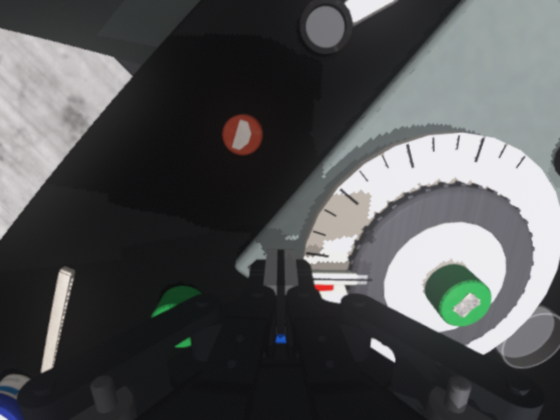

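```bash
python3 -m creep '{"twist":[[0,0,0],[0,0,0],[0,0,0],[0,0,0],[0,0,0],[0,0,0],[0,0,0],[0,0,0]],"offset":[[0.4,0,0],[0,0,-0.8],[0,0,-1],[0,0,-1],[0,0,-1],[0,0,-1],[0,0,-1],[0,0,0]],"grip":[-1,-1,-1,-1,-1,-1,-1,-1]}'
cat > meas.py <<'E'
from cell import r
import cv2,sys
from h import *
n=sys.argv[1]
s=r.get_state();c=r.get_calibration("wrist");im=r.capture("wrist")
q=np.load("q.npy")
u=proj(c,W(q,rp(q[4],.078,.05)))[0].astype(int);print(u,s["time_s"],s["tcp_pos"].round(4))
np.save(n+"_cal.npy",c,allow_pickle=True);cv2.imwrite("pics/"+n+".png",im[:,:,::-1])
cv2.imwrite("pics/"+n+"_full.png",im[:,:,::-1])
x0,y0=max(0,u[0]-55),max(0,u[1]-42)
k=im[y0:y0+84,x0:x0+112];print("crop",x0,y0)
cv2.imwrite("pics/"+n+"_c.png",cv2.resize(k,None,fx=7,fy=7,interpolation=cv2.INTER_CUBIC)[:,:,::-1])
for m in("lever_mark","tab_mark","stage_top","lever_paddle"):print(m,[(np.round(d["position"],1),round(d["score"],2)) for d in r.tip_of(m,"wrist")[:2]])
E
python3 meas.py m1
```

```text
time_s: 13.5
tcp_pos: [0.4385, 0.0231, 0.215]
eef_rot: [1.127, 2.894, -0.002]
wrist_force: [1.6, -0.1, -0.3]
finger_gap: 0.0002
[297 229] 13.5 [0.4385 0.0231 0.215 ]
crop 242 187
lever_mark [(array([507.8, 190.5]), 0.68), (array([299.6, 224.4]), 0.57)]
tab_mark [(array([375. , 228.4]), 0.69), (array([301.8, 229.4]), 0.63)]
stage_top [(array([372.5, 228.1]), 0.66)]
lever_paddle [(array([279.5, 233.8]), 0.76)]
```

```bash
ls pics
```

```text
m1.png
m1_c.png
m1_full.png
s10.png
s11.png
s3.png
s4.png
s5.png
s6.png
s7.png
s8.png
s9.png
scene0.png
scene0c.png
side0.png
side0c.png
w1.png
w11.png
w2.png
w6.png
```

View pics/m1.png

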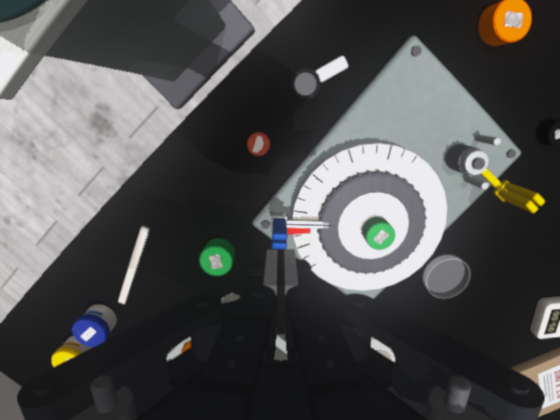

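View pics/m1_c.png

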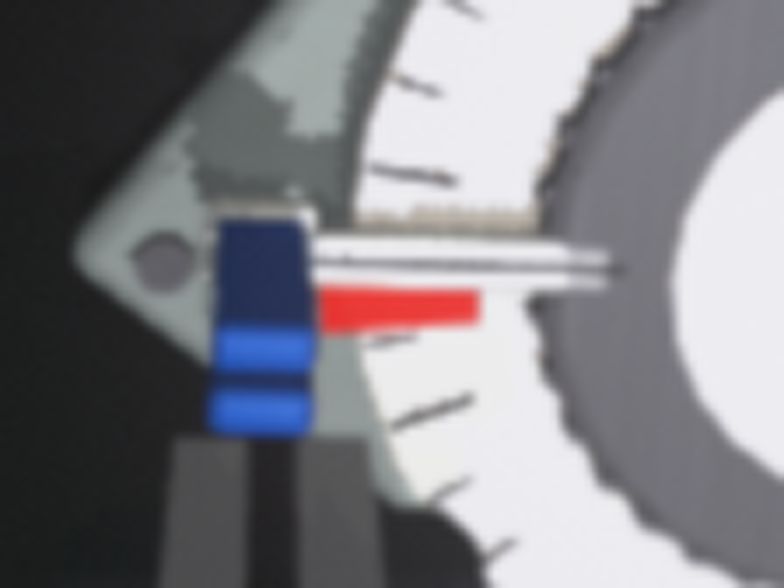

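```bash
cat > ana.py <<'E'
from h import *
def unproj(c,u,z):
    u=np.atleast_2d(np.float64(u));K=c["K"]
    d=cv2.undistortPoints(u.reshape(-1,1,2),K,np.array([c["k1"],0,0,0.])).reshape(-1,2)
    v=np.c_[d[:,0],-d[:,1],-np.ones(len(d))]@R.from_rotvec(c["rotation"]).as_matrix().T
    return c["eye"]+v*((z-c["eye"][2])/v[:,2:3])
def ring_ax(c,im,g):
    # scale outer edge: white blob
    hsv=cv2.cvtColor(im,cv2.COLOR_BGR2HSV)
    m=((hsv[...,1]<30)&(hsv[...,2]>200)).astype(np.uint8)
    P=[]
    for a in np.arange(0,2*np.pi,.03):
        rr=np.arange(.075,.098,.0005)
        pts_=np.c_[g[0]+rr*np.cos(a),g[1]+rr*np.sin(a),np.full(len(rr),.046)]
        u=proj(c,pts_)
        if (u<2).any() or (u[:,0]>557).any() or (u[:,1]>417).any(): continue
        w=cv2.remap(im[...,1],u[:,:1].astype(np.float32),u[:,1:].astype(np.float32),1).ravel().astype(float)
        k=np.argmin(np.diff(cv2.GaussianBlur(w.reshape(-1,1),(1,5),0).ravel()))
        if w[max(0,k-6)]>200 and w[min(len(w)-1,k+6)]<190: P.append(pts_[k,:2])
    P=np.array(P)
    f=lambda p: np.hypot(P[:,0]-p[0],P[:,1]-p[1])-.086
    s=least_squares(f,g,loss="soft_l1",f_scale=.001)
    print("axis",s.x.round(4),"n",len(P),"med res",np.median(abs(s.fun)).round(4))
    return s.x
E
python3 - <<'E'
from ana import *
c=np.load("m1_cal.npy",allow_pickle=True).item();im=cv2.imread("pics/m1.png")
q=np.load("q.npy");ax=ring_ax(c,im,q[:2])
f=lambda p:(np.array(p)+.5)/7-.5+np.array([242,187])
def ang(P): return (np.arctan2(P[:,1]-ax[1],P[:,0]-ax[0])-q[2]-np.pi+np.pi)%(2*np.pi)-np.pi
L=unproj(c,f([(330,261),(400,263),(480,265),(560,267)]),.057)
print("lever r,ang",np.hypot(*(L[:,:2]-ax).T).round(4),ang(L).round(4))
E_=unproj(c,f([(325,333),(400,328),(476,322)]),.049)
rr=np.hypot(*(E_[:,:2]-ax).T);print("tab edge r",rr.round(4),"tab centre ang",(ang(E_)-np.arcsin(.007/rr)).round(4))
# lever edges
for e in ([(400,237),(500,241)],[(400,288),(500,289)]):
    P=unproj(c,f(e),.057);print(np.hypot(*(P[:,:2]-ax).T).round(4),ang(P).round(4))
E
```

```text
axis [0.5403 0.0656] n 170 med res 0.0003
lever r,ang [0.0896 0.079  0.067  0.0549] [0.653  0.653  0.6523 0.6514]
tab edge r [0.0907 0.079  0.0671] tab centre ang [0.7434 0.7417 0.737 ]
[0.0794 0.0643] [0.6004 0.591 ]
[0.0789 0.0638] [0.7042 0.7118]
```

```bash
python3 -m creep '{"twist":[[0,0,0],[0,0,0],[0,0,0],[0,0,0],[0,0,0],[0,0,0],[0,0,0]],"offset":[[0,0,1],[0,0,1],[0,0,1],[0,0,1],[0,0,1],[0,0,0.8],[0,0,0]],"grip":[-1,-1,-1,-1,-1,-1,-1]}'
python3 - <<'E'
from go import *
q=np.load("q.npy");q[:2]=[.5403,.0656];q[3]=.653;q[4]=.742;np.save("q.npy",q)
def th(p,t):
    d=np.array(p)-q[:2];return (np.arctan2(d[1],d[0])+np.arcsin(t/np.hypot(*d))-q[2]-np.pi+np.pi)%(2*np.pi)-np.pi
for t in(.017,.018,.019,.02,.021):print(t,th([.4566,.0085],t))
E
python3 arc.py .742 .019 .067
```

```text
time_s: 14.45
tcp_pos: [0.4374, 0.0235, 0.0556]
eef_rot: [1.131, 2.911, 0.003]
wrist_force: [0.3, 0.3, 0.7]
finger_gap: 0.0003
0.017 0.6289494779643885
0.018 0.6389696594045198
0.019 0.6490079997580516
0.02 0.65906561536905
0.021 0.6691436411665403
ring angle now if touching 0.422 radial 0.1095
tool x deg 137.5 z [ 0.018 -0.005 -1.   ] delta units [-1.35 -0.01 -0.44] twist z tot -0.032 tcp [0.4374 0.0235 0.0556] F [0.3 0.3 0.7] q [ 0.68  0.52 -0.95  2.18  0.66  0.74  0.11] 14.45
```

```bash
python3 -m creep '{"twist":[[0,0,0],[0,0,-0.01],[0,0,-0.01],[0,0,-0.01],[0,0,0]],"offset":[[0,0,-0.45],[-0.3,0,0],[-0.3,0,0],[-0.25,0,0],[0,0,0]],"grip":[-1,-1,-1,-1,-1]}'
python3 arc.py .742 .0194 .067
```

```text
time_s: 14.95
tcp_pos: [0.4556, 0.0083, 0.0706]
eef_rot: [1.055, 2.938, 0.004]
wrist_force: [-0.5, -0.2, -0.2]
finger_gap: -0.0002
ring angle now if touching 0.647 radial 0.1004
tool x deg 140.5 z [ 0.02  -0.005 -1.   ] delta units [-0.37 -0.08  0.15] twist z tot 0.0 tcp [0.4556 0.0083 0.0706] F [-0.5 -0.2 -0.2] q [ 0.73  0.52 -0.98  2.13  0.64  0.79  0.22] 14.95
```

```bash
python3 -m creep '{"twist":[[0,0,0],[0,0,0],[0,0,0],[0,0,0]],"offset":[[-0.1,-0.02,0.05],[-0.1,-0.02,0],[-0.08,-0.02,0],[0,0,0]],"grip":[-1,-1,-1,-1]}'
python3 arc.py .742 .0194 .067
```

```text
time_s: 15.35
tcp_pos: [0.4604, 0.0023, 0.0695]
eef_rot: [1.056, 2.937, 0.004]
wrist_force: [-0.2, 0.6, 0.7]
finger_gap: 0.0
ring angle now if touching 0.724 radial 0.1001
tool x deg 140.4 z [ 0.02  -0.004 -1.   ] delta units [-0.07 -0.01  0.1 ] twist z tot 0.0 tcp [0.4604 0.0023 0.0695] F [-0.2  0.6  0.7] q [ 0.74  0.53 -0.98  2.12  0.65  0.79  0.23] 15.35
```

```bash
python3 -m creep '{"twist":[[0,0,0],[0,0,0],[0,0,0],[0,0,0],[0,0,0],[0,0,0],[0,0,0],[0,0,0]],"offset":[[0.3,0,0],[0,0,-0.8],[0,0,-1],[0,0,-1],[0,0,-1],[0,0,-1],[0,0,-1],[0,0,0]],"grip":[-1,-1,-1,-1,-1,-1,-1,-1]}'
python3 meas.py m2
```

```text
time_s: 16.15
tcp_pos: [0.447, 0.0118, 0.2179]
eef_rot: [1.051, 2.944, -0.0]
wrist_force: [0.5, 0.8, 0.0]
finger_gap: -0.0001
[300 219] 16.15 [0.447  0.0118 0.2179]
crop 245 177
lever_mark [(array([301.9, 219.5]), 0.79)]
tab_mark [(array([302.6, 220.5]), 0.48)]
stage_top [(array([376.2, 221.5]), 0.84), (array([262.9, 133.5]), 0.65)]
lever_paddle [(array([280.5, 227.6]), 0.72), (array([521.6, 200.2]), 0.64)]
```

View pics/m2_c.png

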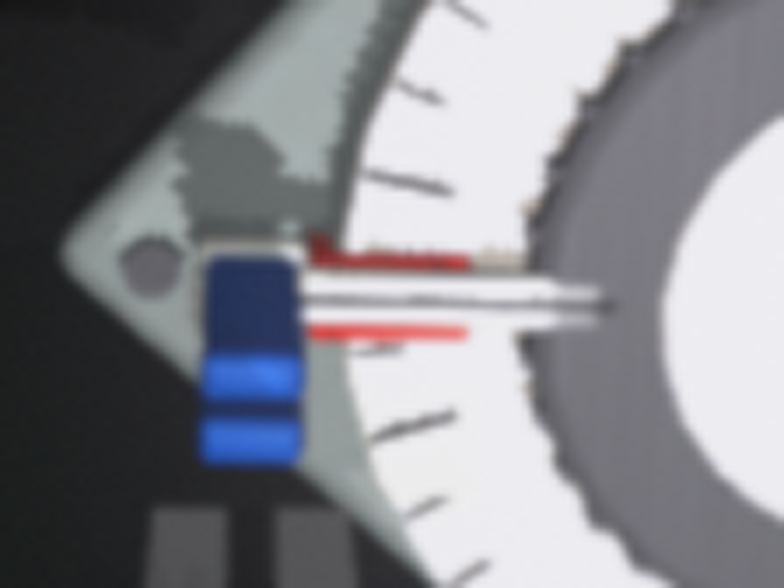

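```bash
cat > prof.py <<'E'
from ana import *
import sys
n,x0,x1=sys.argv[1],int(sys.argv[2]),int(sys.argv[3])
c=np.load(n+"_cal.npy",allow_pickle=True).item();im=cv2.imread(f"pics/{n}.png").astype(float)
q=np.load("q.npy");ax=ring_ax(c,im.astype(np.uint8),q[:2])
def ang(P): return ((np.arctan2(P[:,1]-ax[1],P[:,0]-ax[0])-q[2])%(2*np.pi)-np.pi)
red=im[...,2]-im[...,0]
u0=proj(c,W(np.r_[ax,q[2:]],rp(q[4],.078,.05)))[0]
res=[]
for x in range(x0,x1):
    ys=np.arange(int(u0[1])-14,int(u0[1])+16);v=red[ys[0]:ys[-1]+1,x];w=im[ys[0]:ys[-1]+1,x,0]
    if x==x0+3: print(list(zip(ys,v.astype(int),w.astype(int),im[ys[0]:ys[-1]+1,x,2].astype(int))))
E
python3 prof.py m2 297 310
```

```text
axis [0.5404 0.0656] n 161 med res 0.0004
[(np.int64(205), np.int64(-4), np.int64(240), np.int64(236)), (np.int64(206), np.int64(-4), np.int64(240), np.int64(236)), (np.int64(207), np.int64(-4), np.int64(240), np.int64(236)), (np.int64(208), np.int64(-4), np.int64(240), np.int64(236)), (np.int64(209), np.int64(-4), np.int64(240), np.int64(236)), (np.int64(210), np.int64(-4), np.int64(240), np.int64(236)), (np.int64(211), np.int64(-2), np.int64(231), np.int64(229)), (np.int64(212), np.int64(16), np.int64(179), np.int64(195)), (np.int64(213), np.int64(62), np.int64(99), np.int64(161)), (np.int64(214), np.int64(88), np.int64(66), np.int64(154)), (np.int64(215), np.int64(38), np.int64(106), np.int64(144)), (np.int64(216), np.int64(4), np.int64(177), np.int64(181)), (np.int64(217), np.int64(-3), np.int64(230), np.int64(227)), (np.int64(218), np.int64(-4), np.int64(232), np.int64(228)), (np.int64(219), np.int64(-5), np.int64(195), np.int64(190)), (np.int64(220), np.int64(-4), np.int64(174), np.int64(170)), (np.int64(221), np.int64(-3), np.int64(227), np.int64(224)), (np.int64(222), np.int64(7), np.int64(226), np.int64(233)), (np.int64(223), np.int64(76), np.int64(152), np.int64(228)), (np.int64(224), np.int64(127), np.int64(103), np.int64(230)), (np.int64(225), np.int64(81), np.int64(133), np.int64(214)), (np.int64(226), np.int64(18), np.int64(153), np.int64(171)), (np.int64(227), np.int64(-4), np.int64(187), np.int64(183)), (np.int64(228), np.int64(-3), np.int64(231), np.int64(228)), (np.int64(229), np.int64(-4), np.int64(240), np.int64(236)), (np.int64(230), np.int64(-4), np.int64(240), np.int64(236)), (np.int64(231), np.int64(-4), np.int64(240), np.int64(236)), (np.int64(232), np.int64(-3), np.int64(239), np.int64(236)), (np.int64(233), np.int64(-3), np.int64(240), np.int64(237)), (np.int64(234), np.int64(-3), np.int64(239), np.int64(236))]
```

```bash
cat >> prof.py <<'E'
def half(v,a,b,ys):
    # subpixel crossing of smoothed red
    return None
out=[]
for x in range(x0,x1):
    y0=int(u0[1])-16;v=np.clip(red[y0:y0+34,x],0,None)
    # peaks top and bottom of lever
    w=im[y0:y0+34,x,0]; pk=[i for i in range(1,33) if v[i]>=v[i-1] and v[i]>v[i+1] and v[i]>30]
    if len(pk)<2: continue
    a,b=pk[0],pk[-1]
    def cross(i,d):
        h=v[i]/2
        while v[i]>h: i+=d
        return i-d*(h-v[i])/(v[i-d]-v[i])
    e=np.array([cross(a,-1),cross(a,1),cross(b,-1),cross(b,1)])+y0
    T=[unproj(c,[x,e[k]],.049 if k in(0,3) else .057) for k in range(4)]
    g=[ang(t)[0] for t in T];rr=np.hypot(*(T[1][0,:2]-ax))
    out.append([rr,*g,(g[0]+g[3])/2,(g[1]+g[2])/2])
o=np.array(out);print(o.round(4));print("tab",np.median(o[:,5]),"lever",np.median(o[:,6]),"diff",np.median(o[:,6]-o[:,5]))
E
sed -i 's/^    if x==x0+3.*$//' prof.py
python3 prof.py m2 292 310
```

```text
axis [0.5404 0.0656] n 161 med res 0.0004
[[0.0881 0.6522 0.6595 0.7613 0.8243 0.7382 0.7104]
 [0.0871 0.657  0.6585 0.7616 0.8257 0.7413 0.71  ]
 [0.086  0.6594 0.6576 0.7616 0.827  0.7432 0.7096]
 [0.085  0.661  0.6566 0.7614 0.8266 0.7438 0.709 ]
 [0.0839 0.6595 0.6556 0.7618 0.8274 0.7435 0.7087]
 [0.0829 0.6568 0.6548 0.7621 0.8294 0.7431 0.7084]
 [0.0818 0.6544 0.6537 0.7625 0.8325 0.7435 0.7081]
 [0.0808 0.6535 0.6529 0.7631 0.8351 0.7443 0.708 ]
 [0.0797 0.6527 0.6519 0.7632 0.8362 0.7445 0.7076]
 [0.0787 0.6524 0.6511 0.7639 0.8369 0.7446 0.7075]
 [0.0776 0.6524 0.6504 0.7641 0.8369 0.7447 0.7073]
 [0.0766 0.6511 0.6491 0.7641 0.8361 0.7436 0.7066]
 [0.0755 0.6514 0.6492 0.7643 0.8365 0.7439 0.7068]
 [0.0745 0.6485 0.6481 0.7652 0.8383 0.7434 0.7067]
 [0.0734 0.6458 0.6455 0.766  0.8397 0.7428 0.7057]
 [0.0724 0.6446 0.6439 0.7671 0.8415 0.743  0.7055]
 [0.0714 0.644  0.6426 0.768  0.8433 0.7436 0.7053]
 [0.0703 0.6438 0.6415 0.7692 0.8452 0.7445 0.7054]]
tab 0.7435432129476596 lever 0.7075336016929575 diff -0.036832077531362084
```

```bash
python3 -m creep '{"twist":[[0,0,0],[0,0,0],[0,0,0],[0,0,0],[0,0,0],[0,0,0],[0,0,0]],"offset":[[0,0,1],[0,0,1],[0,0,1],[0,0,1],[0,0,1],[0,0,0.6],[0,0,0]],"grip":[-1,-1,-1,-1,-1,-1,-1]}'
python3 arc.py .7545 .0194 .067
```

```text
time_s: 17.1
tcp_pos: [0.4436, 0.0131, 0.0642]
eef_rot: [1.051, 2.959, 0.002]
wrist_force: [0.1, 0.4, 0.5]
finger_gap: 0.0002
ring angle now if touching 0.536 radial 0.1083
tool x deg 140.9 z [ 0.002  0.001 -1.   ] delta units [-0.92  0.07 -0.11] twist z tot -0.003 tcp [0.4436 0.0131 0.0642] F [0.1 0.4 0.5] q [ 0.71  0.52 -0.96  2.15  0.62  0.77  0.23] 17.1
```

```bash
python3 -m creep '{"twist":[[0,0,0],[0,0,0],[0,0,0],[0,0,0]],"offset":[[-0.3,0.03,-0.1],[-0.25,0.02,0],[-0.15,0.02,0],[0,0,0]],"grip":[-1,-1,-1,-1]}'
python3 arc.py .7545 .0194 .067
```

```text
time_s: 17.5
tcp_pos: [0.4603, 0.0028, 0.0683]
eef_rot: [1.051, 2.959, 0.003]
wrist_force: [-1.3, 0.5, 0.1]
finger_gap: -0.0002
ring angle now if touching 0.719 radial 0.0998
tool x deg 140.9 z [ 0.002  0.001 -1.   ] delta units [-0.14 -0.04  0.05] twist z tot -0.003 tcp [0.4603 0.0028 0.0683] F [-1.3  0.5  0.1] q [ 0.72  0.54 -0.96  2.11  0.62  0.8   0.27] 17.5
```

```bash
python3 -m creep '{"twist":[[0,0,0],[0,0,0],[0,0,0]],"offset":[[-0.07,-0.02,0.02],[-0.05,-0.01,0],[0,0,0]],"grip":[-1,-1,-1]}'
python3 arc.py .7545 .0194 .067
```

```text
time_s: 17.8
tcp_pos: [0.4625, 0.0, 0.0685]
eef_rot: [1.051, 2.957, 0.004]
wrist_force: [0.3, 0.1, -0.6]
finger_gap: -0.0002
ring angle now if touching 0.754 radial 0.0999
tool x deg 140.9 z [ 0.003  0.001 -1.   ] delta units [-0.   -0.01  0.06] twist z tot -0.003 tcp [0.4625 0.     0.0685] F [ 0.3  0.1 -0.6] q [ 0.72  0.54 -0.95  2.11  0.62  0.8   0.27] 17.8
```

```bash
python3 -m creep '{"twist":[[0,0,0],[0,0,0],[0,0,0],[0,0,0],[0,0,0],[0,0,0],[0,0,0],[0,0,0]],"offset":[[0.3,0,0],[0,0,-0.8],[0,0,-1],[0,0,-1],[0,0,-1],[0,0,-1],[0,0,-1],[0,0,0]],"grip":[-1,-1,-1,-1,-1,-1,-1,-1]}'
python3 meas.py m3; python3 prof.py m3 292 312
```

```text
time_s: 18.6
tcp_pos: [0.4517, 0.0083, 0.2175]
eef_rot: [-1.046, -2.962, 0.001]
wrist_force: [0.5, -0.1, -0.2]
finger_gap: 0.0003
[301 216] 18.6 [0.4517 0.0083 0.2175]
crop 246 174
lever_mark [(array([299.3, 216.4]), 0.66)]
tab_mark [(array([301.5, 218.2]), 0.68)]
stage_top [(array([375.8, 219.4]), 0.76)]
lever_paddle [(array([282.5, 229.1]), 0.81)]
axis [0.5403 0.0656] n 160 med res 0.0004
[]Traceback (most recent call last):
  File "prof.py", line 31, in <module>
    o=np.array(out);print(o.round(4));print("tab",np.median(o[:,5]),"lever",np.median(o[:,6]),"diff",np.median(o[:,6]-o[:,5]))
                                                            ~^^^^^
IndexError: too many indices for array: array is 1-dimensional, but 2 were indexed
```

View pics/m3_c.png

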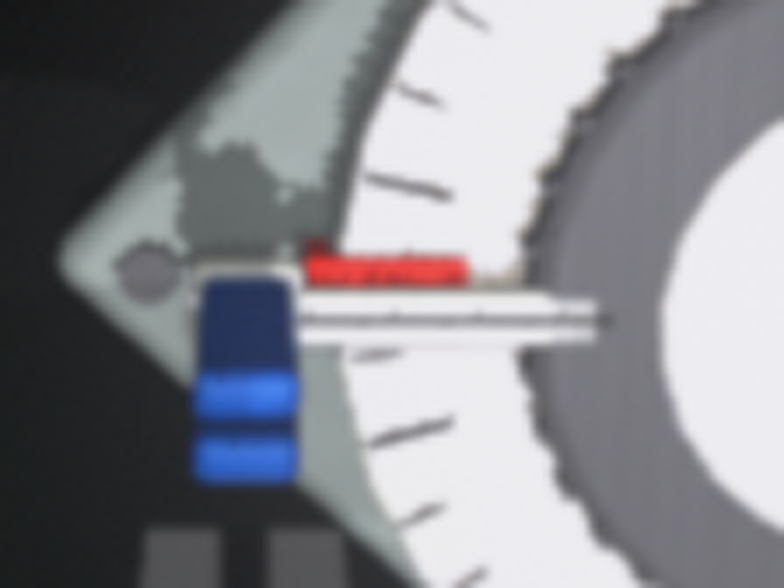

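```bash
cat > an2.py <<'E'
from ana import *
import sys
# n cols ; detect red upper edge, dark line min, lever lower edge not auto
def run(n,cols,ax=(.5403,.0656)):
    c=np.load(n+"_cal.npy",allow_pickle=True).item();im=cv2.imread(f"pics/{n}.png").astype(float)
    q=np.load("q.npy");ax=np.array(ax)
    u0=proj(c,W(np.r_[ax,q[2:]],rp(.7435,.078,.05)))[0]
    f=lambda u,z:((np.arctan2(*(unproj(c,u,z)[0,:2]-ax)[::-1])-q[2])%(2*np.pi)-np.pi, np.hypot(*(unproj(c,u,z)[0,:2]-ax)))
    for x in cols:
        y0=int(u0[1])-14;g=im[y0:y0+32,x]
        red=g[:,2]-g[:,0];lum=g[:,1]
        # dark line: local min of green between red-top+6..  in lever
        print(x,"rows",y0,"red",np.clip(red,0,None).astype(int).tolist(),"G",lum.astype(int).tolist())
    return f,c
if __name__=="__main__":
    run(sys.argv[1],[int(v) for v in sys.argv[2:]])
E
python3 an2.py m3 298 303; python3 an2.py m2 302; python3 an2.py m1 298
```

```text
298 rows 202 red [0, 0, 0, 0, 0, 0, 0, 0, 43, 135, 159, 137, 89, 21, 1, 0, 0, 0, 0, 0, 0, 0, 0, 0, 0, 0, 0, 0, 0, 0, 0, 0] G [236, 236, 236, 236, 236, 236, 235, 224, 162, 90, 69, 62, 77, 145, 218, 233, 223, 164, 175, 226, 230, 207, 172, 183, 227, 236, 236, 236, 236, 236, 236, 235]
303 rows 202 red [0, 0, 0, 0, 0, 0, 0, 1, 49, 146, 163, 142, 82, 17, 0, 0, 0, 0, 0, 0, 0, 0, 0, 0, 0, 0, 0, 0, 0, 0, 0, 0] G [230, 236, 236, 236, 236, 236, 234, 217, 144, 81, 73, 67, 80, 149, 221, 233, 219, 164, 182, 227, 231, 213, 205, 227, 235, 236, 236, 236, 236, 236, 236, 235]
302 rows 205 red [0, 0, 0, 0, 0, 0, 0, 8, 57, 91, 43, 4, 0, 0, 0, 0, 0, 7, 72, 124, 71, 11, 0, 0, 0, 0, 0, 0, 0, 0, 0, 0] G [235, 236, 236, 236, 236, 236, 231, 201, 115, 66, 104, 172, 226, 228, 192, 171, 223, 222, 154, 108, 145, 183, 210, 231, 236, 236, 236, 236, 236, 236, 235, 223]
298 rows 213 red [0, 0, 0, 0, 6, 13, 11, 4, 1, 0, 0, 0, 0, 0, 22, 110, 172, 177, 178, 170, 115, 43, 7, 0, 0, 0, 0, 0, 0, 0, 0, 0] G [228, 235, 235, 230, 206, 175, 144, 159, 221, 233, 221, 162, 187, 225, 211, 126, 66, 61, 60, 67, 117, 167, 158, 208, 232, 236, 236, 236, 236, 236, 236, 236]
```

```bash
cat > an3.py <<'E'
from an2 import *
import io,contextlib
def show(n,x,up=None,lo=None,line=None,levlo=None,levup=None):
    with contextlib.redirect_stdout(io.StringIO()): f,c=run(n,[])
    o=[]
    for nm,y,z,h in(("tab(up)",up,.049,.007),("tab(lo)",lo,.049,-.007),("lev line",line,.057,0),("lev lowedge",levlo,.057,-.004),("lev upedge",levup,.057,.004)):
        if y is None: continue
        a,rr=f([x,y],z);o.append((nm,round(a+np.arcsin(h/rr),4),round(rr,4)))
    print(n,o)
E
python3 - <<'E'
from an3 import show
show("m1",298,lo=233.3,line=224.55,levlo=227.8)
show("m2",302,up=212.65,lo=225.1,line=219.65,levlo=223.0,levup=216.0)
show("m3",303,up=210.35,line=219.3,levlo=223.4,levup=215.2)
E
```

```text
m1 [('tab(lo)', np.float64(0.7392), np.float64(0.0797)), ('lev line', np.float64(0.659), np.float64(0.0797)), ('lev lowedge', np.float64(0.655), np.float64(0.0796))]
m2 [('tab(up)', np.float64(0.7428), np.float64(0.077)), ('tab(lo)', np.float64(0.7458), np.float64(0.0767)), ('lev line', np.float64(0.7187), np.float64(0.0772)), ('lev lowedge', np.float64(0.7155), np.float64(0.0771)), ('lev upedge', np.float64(0.718), np.float64(0.0775))]
m3 [('tab(up)', np.float64(0.7449), np.float64(0.0767)), ('lev line', np.float64(0.7501), np.float64(0.0767)), ('lev lowedge', np.float64(0.7574), np.float64(0.0767)), ('lev upedge', np.float64(0.7434), np.float64(0.0769))]
```

```bash
python3 -m creep '{"twist":[[0,0,0.095],[0,0,0.095],[0,0,0.095],[0,0,0.095],[0,0,0.095],[0,0,0.095],[0,0,0.095],[0,0,0.095],[0,0,0.095],[0,0,0.095]],"offset":[[0,0,0],[0,0,0],[0,0,0],[0,0,0],[0,0,0],[0,0,0],[0,0,0],[0,0,0],[0,0,0],[0,0,0]],"grip":[-1,-1,-1,-1,-1,-1,-1,-1,-1,-1]}'
python3 go.py .478 -.01 .2175 50.5
```

```text
time_s: 19.85
tcp_pos: [0.4459, 0.0095, 0.2062]
eef_rot: [-2.774, -1.442, 0.021]
wrist_force: [-0.3, 0.3, 0.5]
finger_gap: -0.0003
tool x deg 54.9 z [-0.019  0.007 -1.   ] delta units [ 0.1   1.49 -0.48] twist z tot 0.049 tcp [0.4459 0.0095 0.2062] F [-0.3  0.3  0.5] q [ 0.73  0.21 -0.89  2.02  0.18  1.02 -0.86] 19.85
```

```bash
python3 -m creep '{"twist":[[0,0,0.05],[0,0,0],[0,0,0]],"offset":[[0,0.8,-0.3],[0.1,0.7,-0.2],[0,0,0]],"grip":[-1,-1,-1]}'
python3 meas.py m4; python3 go.py .478 -.01 .2175 50.5
```

```text
time_s: 20.15
tcp_pos: [0.477, -0.0113, 0.2156]
eef_rot: [-2.832, -1.32, 0.028]
wrist_force: [0.1, 0.0, 0.5]
finger_gap: 0.0002
[283 165] 20.15 [ 0.477  -0.0113  0.2156]
crop 228 123
lever_mark [(array([285.2, 169.9]), 0.8), (array([285.8,  86.3]), 0.65)]
tab_mark [(array([283.7, 167.1]), 0.61), (array([277.3, 188.5]), 0.26)]
stage_top [(array([280.8,  84.2]), 0.74)]
lever_paddle [(array([284.4, 194.6]), 0.81), (array([285.9,  81.4]), 0.4)]
tool x deg 50.1 z [-0.024  0.007 -1.   ] delta units [ 0.07  0.07 -0.07] twist z tot -0.005 tcp [ 0.4754 -0.0102  0.2158] F [-0.2 -0.   1. ] q [ 0.71  0.26 -0.86  1.94  0.21  1.06 -0.93] 20.4
```

View pics/m4_c.png

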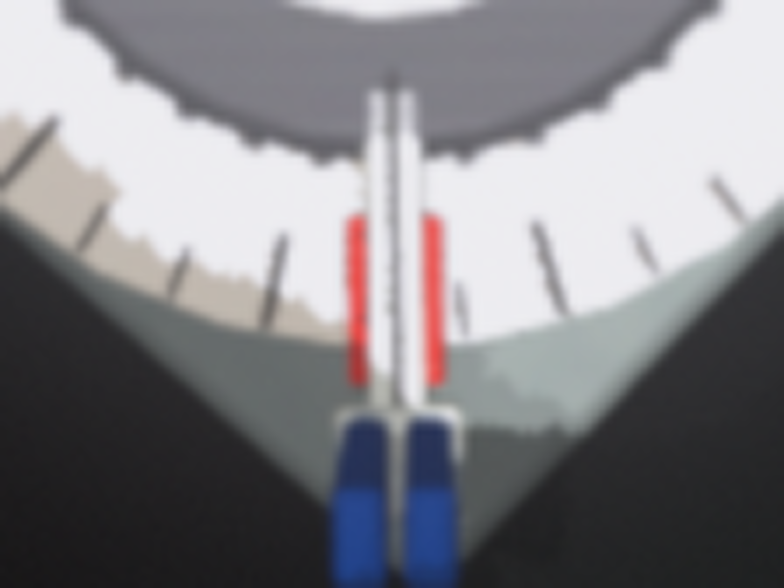

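View pics/m4.png

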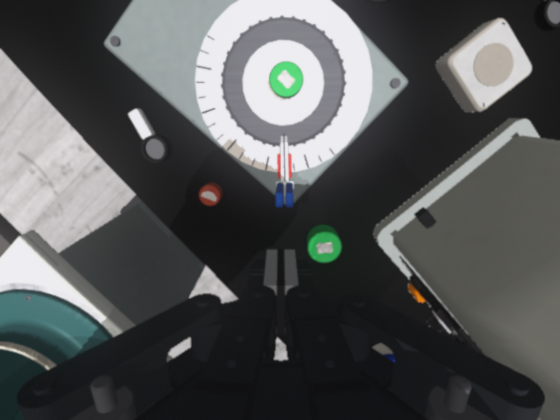

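The view along the lever (m4) shows red 20 px wide on the left, crop columns 347–367, and 19 px on the right, 424–443. The lever is centred on the tab. Next is the lock.

```bash
python3 -m creep '{"twist":[[0,0,0],[0,0,0],[0,0,0],[0,0,0],[0,0,0],[0,0,0],[0,0,0],[0,0,0]],"offset":[[1,0,0],[1,0,0],[1,0,0],[1,0,0],[1,0,0],[1,0,0],[1,0,0],[0.8,0,0]],"grip":[-1,-1,-1,-1,-1,-1,-1,-1]}'
python3 -m creep '{"twist":[[0,0,-0.09],[0,0,-0.09],[0,0,-0.09],[0,0,-0.09],[0,0,-0.09],[0,0,-0.09],[0,0,0]],"offset":[[0,0,0],[0,0,0],[0,0,0],[0,0,0],[0,0,0],[0,0,0],[0,0,0]],"grip":[-1,-1,-1,-1,-1,-1,-1]}'
python3 go.py .6125 .163 .2 101
python3 - <<'E'
from cell import r
from ana import *
c=r.get_calibration("wrist");im=r.capture("wrist");np.save("w12_cal.npy",c,allow_pickle=True)
cv2.imwrite("pics/w12.png",im[:,:,::-1])
q=np.load("q.npy");P=pts(q)
for m in("lock_paddle","lock_pivot","stage_top","lock_paddle_a"):print(m,proj(c,W(q,P.get(m,[0,0,0])))[0].round(1),[(np.round(d["position"],1),round(d["score"],2)) for d in r.tip_of(m,"wrist")[:2]])
E
```

```text
time_s: 21.2
tcp_pos: [0.6009, 0.1431, 0.2121]
eef_rot: [-2.836, -1.321, 0.035]
wrist_force: [-1.2, -1.1, 0.1]
finger_gap: 0.0001
time_s: 21.9
tcp_pos: [0.5986, 0.1482, 0.2109]
eef_rot: [-1.986, -2.405, 0.023]
wrist_force: [0.4, -0.2, 0.5]
finger_gap: 0.0001
tool x deg 100.9 z [-0.027  0.003 -1.   ] delta units [0.47 0.67 0.42] twist z tot -0.001 tcp [0.5986 0.1482 0.2109] F [ 0.4 -0.2  0.5] q [ 0.4   0.62 -1.    1.6   0.53  1.24 -0.51] 21.9
lock_paddle [302.5 146.5] [(array([302.3, 148.3]), 0.91), (array([301.2, 141.9]), 0.67)]
lock_pivot [251.8 145.1] [(array([247.6, 142.3]), 0.93)]
stage_top [216.2 255.5] [(array([217.8, 257.4]), 0.97)]
lock_paddle_a [226.4 236. ] [(array([302.3, 148.3]), 0.91), (array([301.2, 141.9]), 0.67)]
```

View pics/w12.png

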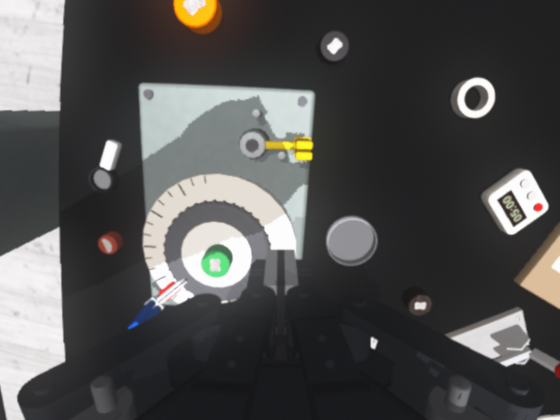

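```bash
cat > larc.py <<'E'
from go import *
def larc(th,t=.019,z=.067,rad=.052):
    q=np.load("q.npy");pv=W(q,[.035,.118,0])[0,:2];b=q[2]+th
    o=np.array([np.cos(b),np.sin(b)]);tg=np.array([-o[1],o[0]])
    p=pv+rad*o-t*tg
    s=r.get_state();d=s["tcp_pos"][:2]-pv;R_=np.hypot(*d)
    ang=np.arctan2(d[1],d[0])+np.arcsin(.019/R_)-q[2]
    print("lock angle if touching",ang.round(3),"radial",np.sqrt(R_**2-.019**2).round(4))
    go(p[0],p[1],z,np.degrees(b)+90)
if __name__=="__main__": larc(*map(float,sys.argv[1:]))
E
python3 larc.py .064 .035 .067
```

```text
lock angle if touching -0.564 radial 0.0527
tool x deg 100.5 z [-0.026  0.003 -1.   ] delta units [0.43 0.96 5.75] twist z tot -0.012 tcp [0.5989 0.1482 0.2113] F [-0.2 -0.4 -0.4] q [ 0.4   0.62 -1.    1.6   0.53  1.24 -0.51] 22.15
```

```bash
python3 -m creep '{"twist":[[0,0,0],[0,0,-0.01],[0,0,0],[0,0,0],[0,0,0],[0,0,0],[0,0,0],[0,0,0]],"offset":[[0.2,0.5,0],[0.2,0.45,0],[0,0,1],[0,0,1],[0,0,1],[0,0,0.9],[0,0,0.3],[0,0,0]],"grip":[-1,-1,-1,-1,-1,-1,-1,-1]}'
python3 larc.py .064 .035 .067
```

```text
time_s: 22.95
tcp_pos: [0.6192, 0.1638, 0.1039]
eef_rot: [-1.995, -2.403, 0.021]
wrist_force: [0.1, 0.0, -0.5]
finger_gap: 0.0004
lock angle if touching -0.212 radial 0.0621
tool x deg 100.6 z [-0.023  0.001 -1.   ] delta units [-0.   -0.07  1.48] twist z tot -0.011 tcp [0.6192 0.1638 0.1039] F [ 0.1  0.  -0.5] q [ 0.31  0.77 -0.91  1.63  0.65  1.1  -0.59] 22.95
```

```bash
python3 -m creep '{"twist":[[0,0,-0.01],[0,0,0],[0,0,0]],"offset":[[0,-0.1,0.6],[0,0,0.6],[0,0,0.2]],"grip":[-1,-1,-1]}'
python3 larc.py .064 .019 .067
python3 - <<'E'
from cell import r
import cv2,numpy as np
a=r.capture("scene")[140:240,200:330];b=r.capture("side")[230:330,200:330]
cv2.imwrite("pics/s13.png",np.hstack([cv2.resize(a,(400,308),interpolation=2),cv2.resize(b,(400,308),interpolation=2)])[:,:,::-1])
E
```

```text
time_s: 23.25
tcp_pos: [0.6171, 0.1637, 0.0694]
eef_rot: [-1.978, -2.42, 0.017]
wrist_force: [0.4, 0.6, 0.2]
finger_gap: 0.0
lock angle if touching -0.217 radial 0.0601
tool x deg 101.5 z [-0.019  0.002 -1.   ] delta units [ 0.64 -0.02  0.1 ] twist z tot -0.001 tcp [0.6171 0.1637 0.0694] F [0.4 0.6 0.2] q [ 0.29  0.8  -0.88  1.65  0.68  1.04 -0.61] 23.25
```

View pics/s13.png

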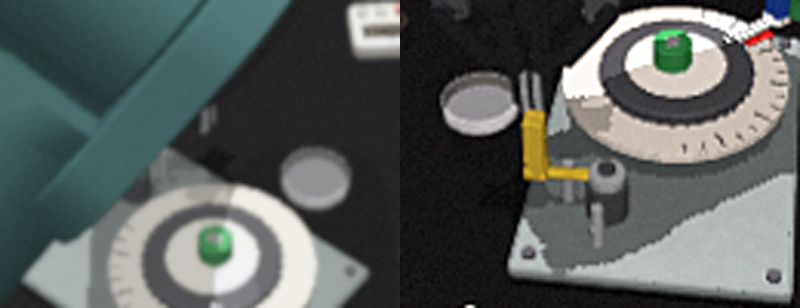

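```bash
python3 -m creep '{"twist":[[0,0,0],[0,0,0],[0,0,-0.03],[0,0,-0.05],[0,0,-0.05]],"offset":[[0.25,0,0.05],[0.25,0,0],[0.2,0.03,0],[0.2,0.05,0],[0.2,0.05,0]],"grip":[-1,-1,-1,-1,-1]}'
python3 larc.py .5
python3 - <<'E'
from cell import r
import cv2,numpy as np
a=r.capture("wrist")[120:320,180:400];b=r.capture("side")[230:330,200:330]
cv2.imwrite("pics/s14.png",np.hstack([cv2.resize(a,(400,308),interpolation=2),cv2.resize(b,(400,308),interpolation=2)])[:,:,::-1])
E
```

```text
time_s: 23.85
tcp_pos: [0.6148, 0.1936, 0.0708]
eef_rot: [-1.716, -2.614, 0.012]
wrist_force: [0.0, -1.6, -1.1]
finger_gap: -0.0001
lock angle if touching 0.318 radial 0.0531
tool x deg 113.4 z [-0.016  0.001 -1.   ] delta units [0.39 0.04 0.15] twist z tot -0.146 tcp [0.6148 0.1936 0.0708] F [ 0.  -1.6 -1.1] q [ 0.26  0.83 -0.92  1.64  0.72  1.07 -0.46] 23.85
```

View pics/s14.png

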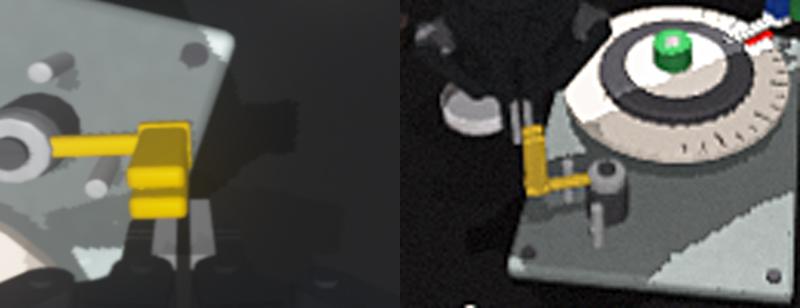

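```bash
python3 -m creep '{"twist":[[0,0,-0.07],[0,0,-0.07],[0,0,-0.07],[0,0,-0.07],[0,0,-0.07]],"offset":[[0.2,0,0.05],[0.2,0,0.05],[0.2,0.03,0.03],[0.2,0.05,0.03],[0.2,0.05,0.03]],"grip":[-1,-1,-1,-1,-1]}'
python3 larc.py 1.1
```

```text
time_s: 24.45
tcp_pos: [0.6045, 0.2172, 0.0686]
eef_rot: [-0.941, -2.986, 0.002]
wrist_force: [2.3, -0.8, 0.9]
finger_gap: 0.0
lock angle if touching 0.794 radial 0.0513
tool x deg 145.0 z [-0.011  0.002 -1.   ] delta units [0.66 0.18 0.07] twist z tot -0.177 tcp [0.6045 0.2172 0.0686] F [ 2.3 -0.8  0.9] q [ 0.28  0.88 -1.02  1.65  0.82  1.11 -0.01] 24.45
```

```bash
python3 -m creep '{"twist":[[0,0,-0.05],[0,0,-0.05],[0,0,-0.05],[0,0,-0.05]],"offset":[[0.18,0.05,0.03],[0.18,0.05,0.03],[0.18,0.05,0.02],[0.1,0.03,0]],"grip":[-1,-1,-1,-1]}'
python3 larc.py 1.2
python3 - <<'E'
from cell import r
import cv2,numpy as np
a=r.capture("wrist")[120:320,180:400];b=r.capture("side")[230:330,200:330]
cv2.imwrite("pics/s15.png",np.hstack([cv2.resize(a,(400,308),interpolation=2),cv2.resize(b,(400,308),interpolation=2)])[:,:,::-1])
E
```

```text
time_s: 24.85
tcp_pos: [0.5934, 0.2298, 0.0681]
eef_rot: [-0.459, -3.099, -0.003]
wrist_force: [2.0, 0.3, -0.9]
finger_gap: 0.0001
lock angle if touching 1.101 radial 0.0515
tool x deg 163.2 z [-0.008  0.003 -1.   ] delta units [0.21 0.09 0.05] twist z tot -0.039 tcp [0.5934 0.2298 0.0681] F [ 2.   0.3 -0.9] q [ 0.29  0.91 -1.08  1.66  0.87  1.13  0.24] 24.85
```

View pics/s15.png

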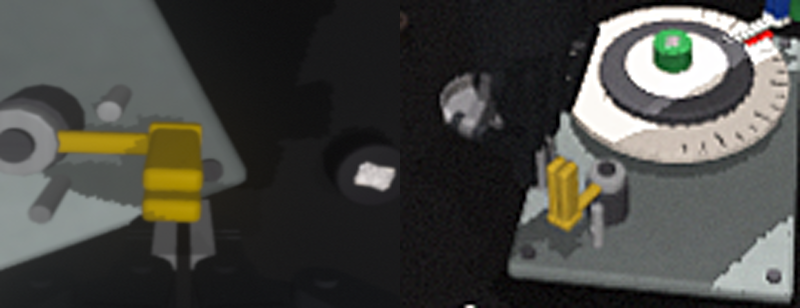

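```bash
for i in 1; do python3 -m creep '{"twist":[[0,0,-0.03],[0,0,-0.01]],"offset":[[0.1,0.03,0.02],[0.08,0.02,0]],"grip":[-1,-1]}'; done
python3 larc.py 1.2
```

```text
time_s: 25.15
tcp_pos: [0.5899, 0.2322, 0.068]
eef_rot: [-0.374, -3.111, -0.004]
wrist_force: [1.3, -1.0, -0.9]
finger_gap: -0.0004
lock angle if touching 1.179 radial 0.0513
tool x deg 166.3 z [-0.008  0.003 -1.   ] delta units [0.04 0.05 0.04] twist z tot -0.004 tcp [0.5899 0.2322 0.068 ] F [ 1.3 -1.  -0.9] q [ 0.29  0.91 -1.09  1.67  0.88  1.13  0.28] 25.15
```

```bash
python3 -m creep '{"twist":[[0,0,0]],"offset":[[0.08,0,0]],"grip":[-1]}'; python3 -m creep '{"twist":[[0,0,0]],"offset":[[0.08,0,0]],"grip":[-1]}'
python3 larc.py 1.2
```

```text
time_s: 25.25
tcp_pos: [0.5885, 0.2325, 0.0682]
eef_rot: [-0.379, -3.111, -0.004]
wrist_force: [12.8, -2.5, -3.7]
finger_gap: 0.0001
time_s: 25.35
tcp_pos: [0.5879, 0.2325, 0.0683]
eef_rot: [-0.386, -3.113, -0.005]
wrist_force: [11.1, 1.0, -7.6]
finger_gap: 0.0003
lock angle if touching 1.219 radial 0.0504
tool x deg 165.9 z [-0.004  0.003 -1.   ] delta units [-0.04  0.05  0.05] twist z tot -0.009 tcp [0.5879 0.2325 0.0683] F [11.1  1.  -7.6] q [ 0.29  0.91 -1.09  1.68  0.88  1.13  0.27] 25.35
```

The force jumped from about 2 N to 12 N at about 1.2 rad, so the lock is on its stop. I'll back off and check everything.

```bash
python3 -m creep '{"twist":[[0,0,0],[0,0,0],[0,0,0],[0,0,0],[0,0,0],[0,0,0],[0,0,0],[0,0,0],[0,0,0],[0,0,0]],"offset":[[-0.3,0,0],[-0.5,0,0],[0,0,-0.8],[0,0,-1],[0,0,-1],[0,0,-1],[0,0,-1],[-1,0,-1],[-1,0,0],[-1,0,0]],"grip":[-1,-1,-1,-1,-1,-1,-1,-1,-1,-1]}'
python3 go.py .6 .2 .2
python3 - <<'E'
from cell import r
from ana import *
for n in("wrist","side","scene"):
    im=r.capture(n);cv2.imwrite(f"pics/f_{n}.png",im[:,:,::-1])
cv2.imwrite("pics/f_sidec.png",cv2.resize(cv2.imread("pics/f_side.png")[190:350,180:400],None,fx=3.5,fy=3.5,interpolation=2))
np.save("f_cal.npy",r.get_calibration("wrist"),allow_pickle=True)
E
```

```text
time_s: 26.35
tcp_pos: [0.6809, 0.2106, 0.231]
eef_rot: [-0.394, -3.112, -0.012]
wrist_force: [0.3, -0.5, -0.6]
finger_gap: 0.0004
tool x deg 165.6 z [-0.004  0.008 -1.   ] delta units [ 3.02 -1.23  1.25] twist z tot None tcp [0.6809 0.2106 0.231 ] F [ 0.3 -0.5 -0.6] q [ 0.29  0.85 -1.16  1.32  0.75  1.44  0.5 ] 26.35
```

View pics/f_sidec.png

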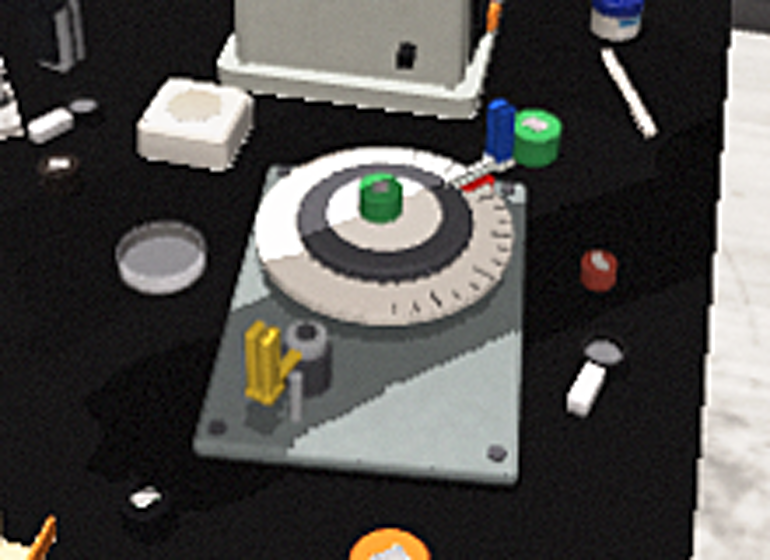

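View pics/f_wrist.png

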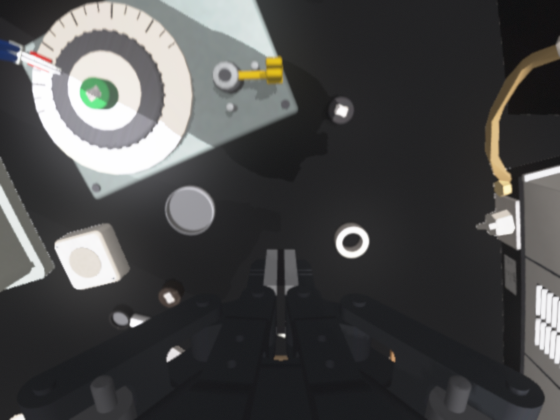

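View pics/f_scene.png

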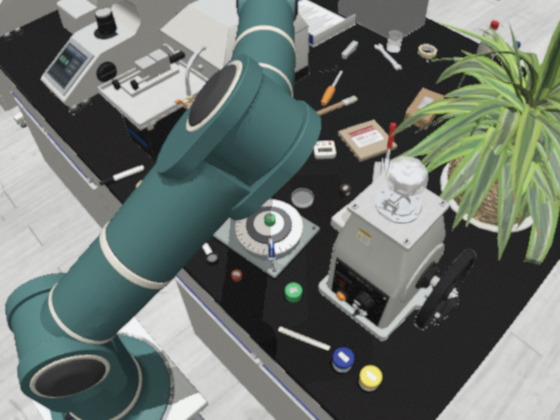

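```bash
python3 - <<'E'
from ana import *
c=np.load("f_cal.npy",allow_pickle=True).item();im=cv2.imread("pics/f_wrist.png");q=np.load("q.npy")
ring_ax(c,im,q[:2])
P=unproj(c,[(227.5,75),(263,74)],.056);d=P[1]-P[0];print(P.round(4),"lock",np.arctan2(d[1],d[0])-q[2])
for a in(1.0,1.1,1.2): print(a,[proj(c,W(q,[lk(a,.048,z)]))[0].round(1) for z in(.058,.101)])
cv2.imwrite("pics/f_lock.png",cv2.resize(im[40:130,200:310],None,fx=4,fy=4,interpolation=2))
k=cv2.resize(im[20:100,0:110],None,fx=4,fy=4,interpolation=2);cv2.imwrite("pics/f_lev.png",k)
cv2.imwrite("pics/f2.png",np.hstack([cv2.imread("pics/f_lock.png")[:320],k[:,:340]]))
E
```

```text
axis [0.5414 0.0657] n 131 med res 0.0006
[[0.5599 0.1899 0.056 ]
 [0.5679 0.2237 0.056 ]] lock 1.1988938881410556
1.0 [array([273. ,  83.2]), array([272.2,  77.8])]
1.1 [array([273.6,  78. ]), array([272.9,  71.8])]
1.2 [array([273.7,  72.8]), array([273. ,  65.8])]
```

View pics/f2.png

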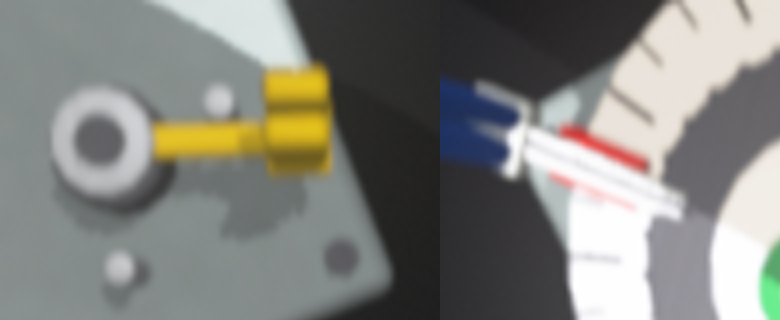

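```bash
python3 -c "
from cell import r
print(r.job_done(), r.get_state()['time_s'])"
```

```text
the job is handed in; nothing more can be done
the job is handed in; nothing more can be done
```

I pushed the blue lever round until it was centred over the red tab, then pushed the yellow lock to its stop, and handed the job in at about 26.6 s. The gripper stayed shut throughout, and the arm was clear of everything at the end.

**Missed first pass:** The first attempt to push the blue paddle went over its top. The real fingertips sat about level with the reported TCP, not 19 mm ahead of it. I repeated the push about 25 mm lower, and nothing else had moved.

**Last checks:**
- **Lever:** the view along the lever showed red 20 and 19 enlarged pixels wide on the two sides, so it is centred. A second, slanted view put the lever 0.006 rad (about 0.5 mm) past the tab's centre, within what that view can resolve.
- **Lock:** the force rose from about 2 N to 12 N at the stop, and the picture afterwards gave an angle of 1.20 rad.
- **Stand:** its axis measured about 1 mm off the earlier reading, which is within calibration error.
- **Other things:** the specimen, magnifier, red puck and dish looked undisturbed, judged by eye from the pictures.
- **Not repeated:** after locking I saw the lever only in a slanted view. It looked unchanged, but I did not repeat the centred check.

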